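Load and start the paint-pot shaker

TASK

The bench shaker was left with its fast key down: first of all press its stop key, so that the fast key pops up. Then swing the keeper bar aside, stand every screw-top paint pot upright in a pocket of the cradle, swing the bar shut over them until it snaps into its catch, and set the timer to two dots (draw the dial up, turn it, push it fully home). Only when all this is done press the slow key to start; leave the tall bottles, the tape and the tin where they stand.

Things in the scene. Friction and masses are not known exactly. Their poses are not given: they have to be found in the camera images.
- shaker: Bench shaker, 240 x 260 x 121 mm, fixed. Origin under its middle at bench height, x to its rear (away from the robot), y to its left, z up. Right: white console (y -145 to -2 mm, flat top 55 mm high), three grey keys in a row across its front, timer dial behind. Left: grey cradle block (x -85 to 85, y 34 to 86, top 52 mm high), hinge post before it, catch post behind it (75 mm high), keeper bar.
- pocket_1 (a point): Centre of the floor of pocket 1 (nearest the robot): square, 33.5 mm wide with a 3 mm bevel round the mouth, 16 mm deep, floor 36 mm above the bench; a pot stands upright in it with under 2 mm play each side. A seated pot stands 20 mm proud. Pockets are 41 mm apart. Axes as the shaker's.
- pocket_2 (a point): Centre of the floor of pocket 2 (second): square, 33.5 mm wide with a 3 mm bevel round the mouth, 16 mm deep, floor 36 mm above the bench; a pot stands upright in it with under 2 mm play each side. A seated pot stands 20 mm proud. Pockets are 41 mm apart. Axes as the shaker's.
- pocket_3 (a point): Centre of the floor of pocket 3 (third): square, 33.5 mm wide with a 3 mm bevel round the mouth, 16 mm deep, floor 36 mm above the bench; a pot stands upright in it with under 2 mm play each side. A seated pot stands 20 mm proud. Pockets are 41 mm apart. Axes as the shaker's.
- pocket_4 (a point): Centre of the floor of pocket 4 (rearmost): square, 33.5 mm wide with a 3 mm bevel round the mouth, 16 mm deep, floor 36 mm above the bench; a pot stands upright in it with under 2 mm play each side. A seated pot stands 20 mm proud. Pockets are 41 mm apart. Axes as the shaker's.
- key_stop (a joint): Stop key, the left one of three (seen from the robot), grey, 29 mm wide (shaker y) by 38 mm, 37 mm between centres, one raised square on top. Value in m: 0 up, 0.0115 pressed to its stop; let go deeper than 0.0105 it stays latched at about 0.010, let go sooner it springs up. A key pressed right down frees the one that was down. Takes 4 to 8 N.
- key_stop_top (a point): Centre of the top of the stop key, mark included; 70 mm above the bench when up (15 mm above the console), about 10 mm lower when latched down. Axes as the shaker's.
- key_slow (a joint): Slow key, the middle one of three (seen from the robot), grey, 29 mm wide (shaker y) by 38 mm, 37 mm between centres, one raised stripe on top. Value in m: 0 up, 0.0115 pressed to its stop; let go deeper than 0.0105 it stays latched at about 0.010, let go sooner it springs up. A key pressed right down frees the one that was down. Takes 4 to 8 N.
- key_slow_top (a point): Centre of the top of the slow key, mark included; 70 mm above the bench when up (15 mm above the console), about 10 mm lower when latched down. Axes as the shaker's.
- key_fast (a joint): Fast key, the right one of three (seen from the robot), grey, 29 mm wide (shaker y) by 38 mm, 37 mm between centres, two raised stripes on top. Value in m: 0 up, 0.0115 pressed to its stop; let go deeper than 0.0105 it stays latched at about 0.010, let go sooner it springs up. A key pressed right down frees the one that was down. Takes 4 to 8 N. Starts latched down.
- timer_pull (a joint): How far the timer dial is drawn up, in m: 0 fully home (starts so), 0.010 fully out. Stiff sliding (about 2 N), stays where it is left. Home, a pin locks the dial against turning; it turns freely when drawn up by more than 0.007.
- timer_turn (a joint): Turn of the timer dial in rad, clockwise seen from above. 0: the white line on its grip points to the shaker's rear, at a dash (starts within 0.04); one dot at 0.63, two dots at 1.257, three at 1.88. It goes home only at one of these marks, with 0.06 play; rounded pins guide it in from about 0.1 off. Turns with light friction.
- timer_grip (a point): On the dial's axis, 85 mm above the bench when home: a good TCP height for a grip. Dial: round skirt 42 mm across (top 10 mm over the console) with a flat upright bar grip 12 mm thick, 40 mm long, up to 37 mm over the console. The point rises and turns with it: its x axis runs along the bar to the white line, so fingers close along its y.
- keeper (a joint): Swing of the keeper bar in rad about an upright hinge: 0 shut, lying along shaker x over the pots; positive is open, swung counter-clockwise seen from above, out to the left, to 1.85; at about 1.6 it is clear of all pockets. Starts shut, stays where left. Between 0.01 and 0.07 it rides over a sprung ball in the catch post (about 4 N at the knob); past it, it is held shut at 0 to 0.01.
- keeper_hinge (a point): On the upright hinge axis of the keeper bar, at bar height (81 mm above the bench). The bar is 12 mm wide, 10 mm thick, underside 76 mm above the bench, 4 mm over the caps of seated pots. Its x axis points along the bar from the hinge to the free end.
- keeper_knob (a point): On the axis of the upright round knob near the free end of the keeper bar, 172 mm from the hinge axis, 111 mm above the bench: a good TCP height for gripping. Knob 16 mm across, from 86 to 121 mm above the bench. Turns with the bar.
- pot_1: Screw-top paint pot, white with a ribbed black cap, a squat cylinder 30 mm across and 36 mm tall, about 40 g. Starts standing on the bench to the right of the shaker. Origin at the centre of its underside, z up through the cap. Two to four of the four alike pots are present.
- pot_2: Screw-top paint pot, white with a ribbed black cap, a squat cylinder 30 mm across and 36 mm tall, about 40 g. Starts standing on the bench to the right of the shaker. Origin at the centre of its underside, z up through the cap. Two to four of the four alike pots are present.
- pot_3: Screw-top paint pot, white with a ribbed black cap, a squat cylinder 30 mm across and 36 mm tall, about 40 g. Starts standing on the bench to the right of the shaker. Origin at the centre of its underside, z up through the cap. Two to four of the four alike pots are present.
- pot_4: Screw-top paint pot, white with a ribbed black cap, a squat cylinder 30 mm across and 36 mm tall, about 40 g. Starts standing on the bench to the right of the shaker. Origin at the centre of its underside, z up through the cap. Two to four of the four alike pots are present.
- dropper_bottle: Tall capped dropper bottle, 25 mm across, 87 mm tall, standing among the pots: a bystander. Origin at the centre of its underside, z up.
- open_bottle: Tall open dropper bottle with a bare nozzle, 25 mm across, 70 mm tall, standing near the pots: a bystander. Origin at the centre of its underside, z up.
- tape: Roll of masking tape lying on the bench left of the shaker, 58 mm across, 19 mm high, a bystander; origin under its centre.
- tin: Grey putty tin left of the shaker, 54 mm across, 26 mm high, a bystander; origin under its centre.

How it is judged:
On the way, in this order (a step that is already met when the one before it is completed fails the run):
1. the stop key is latched down and the fast and slow keys are up (value of joint key_stop above 0.0085 m and value of joint each of key_slow, key_fast below 0.002 m), for 0.3 s.
2. with the stop key still down, every pot stands in a pocket, the keeper bar is shut in its catch and the timer is set to two dots and pushed home (all of step 1 and z of pot_1 in the frame of shaker between 0.03 and 0.042 m and y of pot_1 in the frame of shaker between 0.052 and 0.068 m and x of pot_1 in the frame of shaker between -0.072 and 0.072 m and angle between each of pot_1, pot_2, pot_3, pot_4's own z axis and vertical below 0.2 rad and z of pot_2 in the frame of shaker between 0.03 and 0.042 m and y of pot_2 in the frame of shaker between 0.052 and 0.068 m and x of pot_2 in the frame of shaker between -0.072 and 0.072 m and z of pot_3 in the frame of shaker between 0.03 and 0.042 m and y of pot_3 in the frame of shaker between 0.052 and 0.068 m and x of pot_3 in the frame of shaker between -0.072 and 0.072 m and z of pot_4 in the frame of shaker between 0.03 and 0.042 m and y of pot_4 in the frame of shaker between 0.052 and 0.068 m and x of pot_4 in the frame of shaker between -0.072 and 0.072 m and value of joint keeper below 0.03 rad and value of joint timer_turn between 1.14 and 1.37 rad and value of joint timer_pull below 0.002 m), for 0.3 s.
3. the slow key is latched down and the stop key has popped up (value of joint key_slow above 0.0085 m and value of joint each of key_stop, key_fast, timer_pull below 0.002 m and z of pot_1 in the frame of shaker between 0.03 and 0.042 m and y of pot_1 in the frame of shaker between 0.052 and 0.068 m and x of pot_1 in the frame of shaker between -0.072 and 0.072 m and angle between each of pot_1, pot_2, pot_3, pot_4's own z axis and vertical below 0.2 rad and z of pot_2 in the frame of shaker between 0.03 and 0.042 m and y of pot_2 in the frame of shaker between 0.052 and 0.068 m and x of pot_2 in the frame of shaker between -0.072 and 0.072 m and z of pot_3 in the frame of shaker between 0.03 and 0.042 m and y of pot_3 in the frame of shaker between 0.052 and 0.068 m and x of pot_3 in the frame of shaker between -0.072 and 0.072 m and z of pot_4 in the frame of shaker between 0.03 and 0.042 m and y of pot_4 in the frame of shaker between 0.052 and 0.068 m and x of pot_4 in the frame of shaker between -0.072 and 0.072 m and value of joint keeper below 0.03 rad and value of joint timer_turn between 1.14 and 1.37 rad), for 0.3 s.
At the end, for the whole second after the job is handed in: Slow key latched down (over 8.5 mm), stop and fast up (under 2 mm); every pot upright (0.2 rad) on the floor of a pocket; keeper bar within 0.03 rad of shut; timer within 0.11 rad of two dots and home within 2 mm (all of step 3); the robot touches nothing.
It fails at once if one of the two tall bottles is shoved (more than 25 mm) or tipped over (distance of any of dropper_bottle, open_bottle from where it was at the start of the episode above 0.025 m or angle between any of dropper_bottle, open_bottle's own z axis and vertical above 0.5 rad).
It fails at once if the tape or the tin is shoved more than 40 mm (distance of any of tape, tin from where it was at the start of the episode above 0.04 m).
Of pot_1, pot_2, pot_3, pot_4 only 2 to 4 are there at a start; the rules pass over those that are not, and their reading is None.
At some moment in a run one of pot_1, pot_2, pot_3, pot_4 may be knocked a few centimetres aside while the robot is not near it.
It also fails if it takes over 210 s, if anything falls off the work surface, if the arm or the gripper's body presses on something with over 40 N, if the wrist force passes 120 N, or if a joint passes its speed limit or range.

ROBOT

A 6-joint arm with a two-finger parallel gripper is mounted at the origin on a cart in front of the work surface, level with it; the furniture and walls round the work are solid. World frame = base frame: x ahead of the robot, y to its left, z up, the work surface at z = 0. Lengths are in m, angles in rad, forces in N, time in s.
With the tool pointing down it reaches from about 0.35 to 0.775 m from the base axis. Payload 5.5 kg.
Tool frame: the origin (TCP) lies between the finger pads, 19 mm behind the fingertips; this is the grasp point; z points along the fingers, y is the line along which they close (so a half turn about z gives the same grasp; the last joint's range is limited). The gripper opens to 85 mm and grips with 20 to 120 N. Pads are 22 mm wide; open, the fingers measure 114 mm over their backs; the gripper's body (76 mm by 85 mm) begins 54 mm behind the grasp point. The pads swing forward as they close: fully open they stand 13 mm farther back than shut.
Start: joints at [-1.479, 0.313, 0.046, 1.304, 0, 1.431], TCP at [0.132, -0.56, 0.25] pointing down, gripper open.
Joint ranges: [-2.76, 2.76], [-0.86, 1.69], [-1.03, 1.26], [-2.2, 2.34], [-1.47, 1.5], [-3.14, 3.14]. Speed limits (rad/s): [2.57, 2.57, 3.14, 3.14, 3.14, 3.14].

INTERFACE

Orientations are given as a unit quaternion [w, x, y, z].
In Python, from workcell import env, imaging, ticket gives the robot as it stands. The module is installed in compiled form; this text tells all that it offers.
- The arm moves only by the tool apply_moves, never from a script. Its argument "rows" is a list of rows, each an object with "xyz": the shift along the tool's x, y, z in mm, a list of three; "turn": the turn, a rotation vector about the tool's x, y, z in rad, a list of three; "grip": the opening, from 0 (shut) to 1 (fully open). A call has 1 to 12 rows; each row is the pose to reach, as a shift and turn from the pose commanded when the call began, along the tool's axes at that moment; what a row does not reach only later rows make up. A row lasts 1/12 s, in which the tool goes at most 41.7 mm and 7.16 degrees, less where a joint would pass 70% of its speed; a pose out of reach is approached as far as the arm can. A call with a gripper value outside its range is refused whole. The fingers move at their own pace and stop on an object; "force" is the grip in N (left out, the last holds). Time passes only in rows, so rows that repeat a pose let the fingers close. It gives the time, the measured TCP pose, the force, the opening and the grip force at its end, in the units of the state.
- env.get_state(): the state, without advancing time (a new reading comes with each control period).
- imaging.read_camera(name): name is "scene" or "side" or "wrist"; returns a dict with "color" (384x512x3 uint8, blue, green, red), "z_map" (384x512 float32, m along the optical axis (not along the pixel's ray), 0 where there is no reading), "camera_matrix" (3x3 intrinsics, pixels), "view" (4x4, takes a point from world to camera coordinates). Camera axes: x right, y down, z forward; pixel columns grow to the right and rows downward; lengths in m; the calibration is good to about 2 mm. A picture is of the moment at which its call begins.
- ticket.hand_in(): hands the job in; it is judged then, once.
The state is a dict: "clock": time; "joint_pos": joint angles; "qvel": joint speeds; "tau": joint torques, N m; "tcp_pos": TCP position; "orientation": TCP orientation; "wrist_force": force on the tool from outside, world axes, zero at the start; "ft_torque": the same for the moment, N m; "finger_gap": finger opening in m; "grip_force": force on a finger pad.
Only numpy, scipy, OpenCV 4.12 (cv2) and the standard library are available. Lean on these libraries where they do the work, as an engineer would, in place of code of your own. Each camera call takes 0.05 s, during which the arm holds its last target. There are 200 camera calls.

## Working session

There is one attempt and no reset: what is moved stays moved. The work goes in short steps, Python scripts to look and compute and a tool call to move; the robot and the scene stay as the last step left them, time stands still between calls to the robot, and variables do not carry over. Pictures are saved under pics/ and viewed, at most 14 in all, crops included, and the job is handed in when it is done.

Besides the shell and the picture viewer there is one more tool, called after "Request:" as name(argument=value, ...), one argument or row to a line, values as JSON. apply_moves: Moves the arm, as the interface text tells. Its arguments: {"type":"object","properties":{"rows":{"type":"array"},"force":{"type":"number"}},"required":["rows"]}

```bash
mkdir -p pics; cat > h.py <<'E'
import numpy as np, cv2
from workcell import env, imaging, ticket
def cam(n):
    d=imaging.read_camera(n); d['K']=np.array(d['camera_matrix']); d['V']=np.array(d['view']); return d
def cloud(d):
    z=d['z_map']; h,w=z.shape; u,v=np.meshgrid(np.arange(w),np.arange(h))
    K=d['K']; p=np.stack([(u-K[0,2])/K[0,0]*z,(v-K[1,2])/K[1,1]*z,z],-1)
    R,t=d['V'][:3,:3],d['V'][:3,3]
    return (p-t)@R   # world points
def onplane(d,u,v,h):
    K,R,t=d['K'],d['V'][:3,:3],d['V'][:3,3]
    c=-R.T@t; r=R.T@np.array([(u-K[0,2])/K[0,0],(v-K[1,2])/K[1,1],1])
    return c+r*(h-c[2])/r[2]
def proj(d,p):
    q=d['V'][:3,:3]@np.array(p)+d['V'][:3,3]; q=d['K']@q; return q[:2]/q[2]
E
python3 - <<'E'
from h import *
for n in ['scene','side']:
    d=cam(n); cv2.imwrite(f'pics/{n}0.png',cv2.resize(d['color'],(800,600),interpolation=cv2.INTER_CUBIC))
    R,t=d['V'][:3,:3],d['V'][:3,3]; print(n,(-R.T@t).round(3),R.round(2).tolist(),d['K'].round(1).tolist())
print(env.get_state())
E
```

```text
scene [-0.33  -0.456  0.738] [[0.47, -0.88, -0.01], [-0.49, -0.25, -0.84], [0.74, 0.4, -0.54]] [[354.6, 0.0, 256.2], [0.0, 354.6, 192.9], [0.0, 0.0, 1.0]]
side [ 0.29  -0.888  0.532] [[0.96, -0.27, 0.0], [-0.11, -0.41, -0.91], [0.24, 0.87, -0.42]] [[350.0, 0.0, 258.8], [0.0, 350.0, 188.5], [0.0, 0.0, 1.0]]
{'clock': 0.1, 'joint_pos': array([-1.47855846e+00,  3.13932143e-01,  4.50576044e-02,  1.30360974e+00,
        3.09264146e-05,  1.43120565e+00]), 'qvel': array([-0.00069264, -0.00060501,  0.00295904, -0.00137522,  0.00113066,
       -0.00074981]), 'tau': array([ 2.65185976e-03, -4.81727350e+01,  2.99243098e+01,  1.27293082e-02,
       -1.00853115e-04,  4.35782823e-06]), 'tcp_pos': array([ 0.13207369, -0.55917002,  0.24917983]), 'orientation': array([-8.43373414e-04,  9.93289107e-01,  1.15654823e-01,  3.54393195e-05]), 'wrist_force': array([-0.50310439,  0.75189206,  0.21592825]), 'ft_torque': array([-0.00885145,  0.05047762,  0.05653956]), 'grip_force': 0.0, 'finger_gap': 0.08541945972667185}
```

View pics/scene0.png

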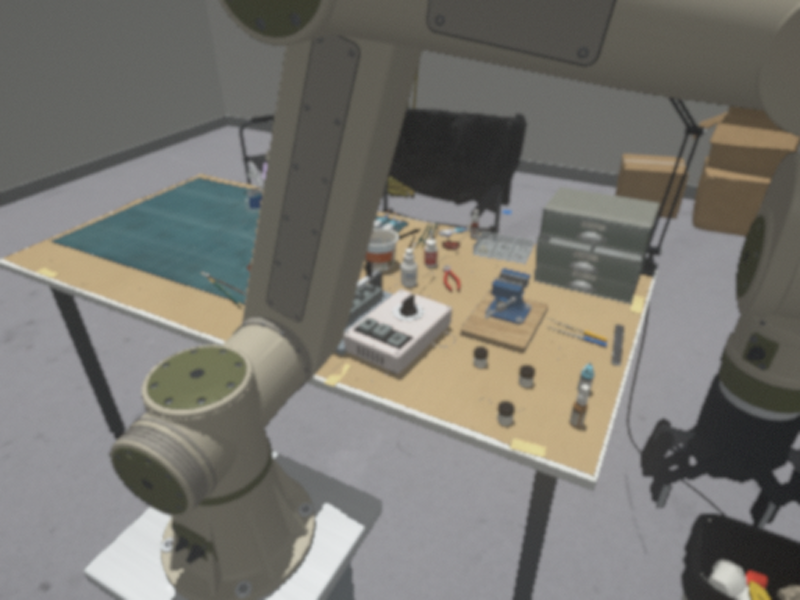

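View pics/side0.png

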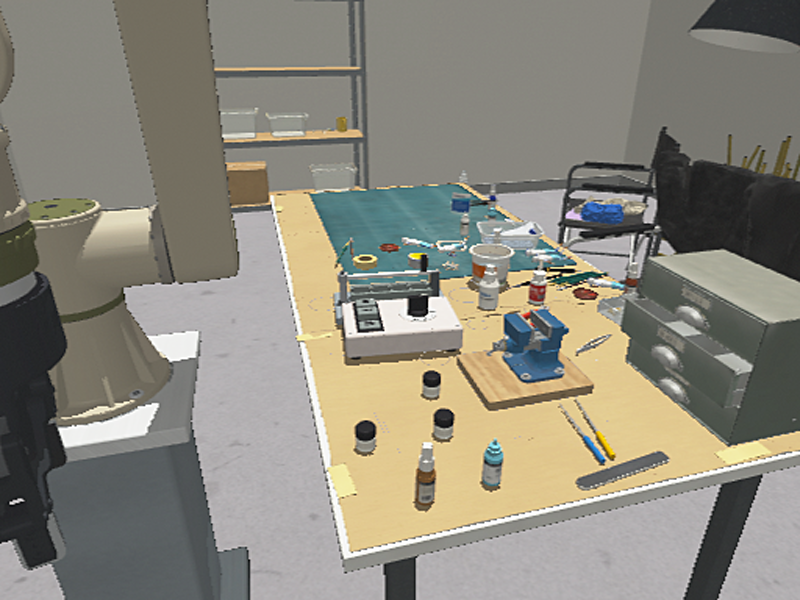

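The scene view shows three black-capped pots at (481,352), (527,373) and (507,408), with the white console at (400,330). The side view shows the same pots at (431,380), (443,420) and (365,432), the bottles at (426,475) and (492,463), and the keeper bar near (395,285). So there are three pots.

```bash
python3 - <<'E'
from h import *
from scipy import ndimage as N
d=cam('side'); P=cloud(d); c=d['color'].astype(int); z=d['z_map']
X=P[...,0];Y=P[...,1];Z=P[...,2]
print('bench z',np.median(Z[(z>0)&(abs(Z)<.02)&(X>.3)&(X<.7)&(Y<0)&(Y>-.5)]))
# pot caps : dark
for n in ['side','scene']:
    e=cam(n); Q=cloud(e); col=e['color'].astype(int)
    m=(e['z_map']>0)&(col.max(-1)<70)&(Q[...,2]>.012)&(Q[...,2]<.05)&(Q[...,0]>.2)&(Q[...,0]<.8)&(Q[...,1]<-.1)&(Q[...,1]>-.6)
    l,k=N.label(m)
    for i in range(1,k+1):
        w=l==i
        if w.sum()<15: continue
        q=Q[w]; v,u=np.where(w); top=q[q[:,2]>.033]
        print(n,w.sum(),'uv',u.mean().round(),v.mean().round(),'z',q[:,2].min().round(3),q[:,2].max().round(3),'mid',((q.min(0)+q.max(0))/2).round(4),'top',(((top.min(0)+top.max(0))/2).round(4) if len(top) else 0))
    # bottles
    m=(e['z_map']>0)&(Q[...,2]>.045)&(Q[...,2]<.1)&(Q[...,0]>.2)&(Q[...,0]<.9)&(Q[...,1]<-.2)&(Q[...,1]>-.7)
    l,k=N.label(m)
    for i in range(1,k+1):
        w=l==i
        if w.sum()<15: continue
        q=Q[w]; print('  high',n,w.sum(),q.min(0).round(3),q.max(0).round(3))
    # console top
    m=(e['z_map']>0)&(abs(Q[...,2]-.055)<.004)&(col.min(-1)>120)&(Q[...,0]>.3)&(Q[...,0]<.8)&(Q[...,1]>-.3)&(Q[...,1]<.3)
    l,k=N.label(m); s=N.sum(m,l,range(1,k+1)); w=l==1+np.argmax(s)
    q=Q[w]; r=cv2.minAreaRect((q[:,:2]*1000).astype(np.float32)); print(n,'console',w.sum(),np.median(q[:,2]),r, cv2.boxPoints(r).round(1).tolist())
x0,y0,x1,y1=200,150,310,240
cv2.imwrite('pics/sidecrop.png',cv2.resize(d['color'][y0:y1,x0:x1],None,fx=7,fy=6.6,interpolation=cv2.INTER_CUBIC))
E
```

```text
bench z -0.00018087204829244423
side 95 uv 276.0 242.0 z 0.021 0.039 mid [ 0.5332 -0.1781  0.0298] top [ 0.5332 -0.1775  0.036 ]
side 125 uv 284.0 267.0 z 0.021 0.039 mid [ 0.5179 -0.2798  0.0298] top [ 0.5189 -0.279   0.0359]
side 133 uv 234.0 275.0 z 0.023 0.039 mid [ 0.4025 -0.2748  0.0309] top [ 0.4026 -0.2742  0.0361]
side 19 uv 315.0 297.0 z 0.034 0.04 mid [ 0.5467 -0.3914  0.0368] top [ 0.5467 -0.3914  0.0368]
side 15 uv 274.0 309.0 z 0.033 0.04 mid [ 0.4548 -0.402   0.0364] top [ 0.4548 -0.402   0.0364]
  high side 781 [ 0.858 -0.417  0.072] [ 0.9 -0.2  0.1]
  high side 43 [ 0.721 -0.206  0.084] [ 0.749 -0.2    0.1  ]
  high side 48 [ 0.669 -0.205  0.084] [ 0.696 -0.2    0.1  ]
  high side 111 [ 0.537 -0.397  0.045] [ 0.56  -0.378  0.07 ]
  high side 215 [ 0.443 -0.403  0.045] [ 0.467 -0.385  0.089]
side console 1123 0.0554474058490068 ((529.4605712890625, 10.794227600097656), (143.0715789794922, 214.03250122070312), 84.00018310546875) [[415.6000061035156, -49.20000076293945], [628.4000244140625, -71.5], [643.4000244140625, 70.80000305175781], [430.5, 93.0999984741211]]
scene 15 uv 323.0 263.0 z 0.029 0.037 mid [ 0.3927 -0.2756  0.0332] top [ 0.3929 -0.2754  0.0353]
  high scene 355 [ 0.859 -0.412  0.073] [ 0.886 -0.2    0.1  ]
  high scene 56 [ 0.538 -0.395  0.045] [ 0.554 -0.371  0.07 ]
  high scene 113 [ 0.442 -0.402  0.045] [ 0.464 -0.38   0.09 ]
scene console 1075 0.05659835096508263 ((530.1288452148438, 12.977569580078125), (144.69508361816406, 216.26832580566406), 83.4813461303711) [[414.5, -46.599998474121094], [629.4000244140625, -71.19999694824219], [645.7999877929688, 72.5999984741211], [430.8999938964844, 97.0999984741211]]
```

View pics/sidecrop.png

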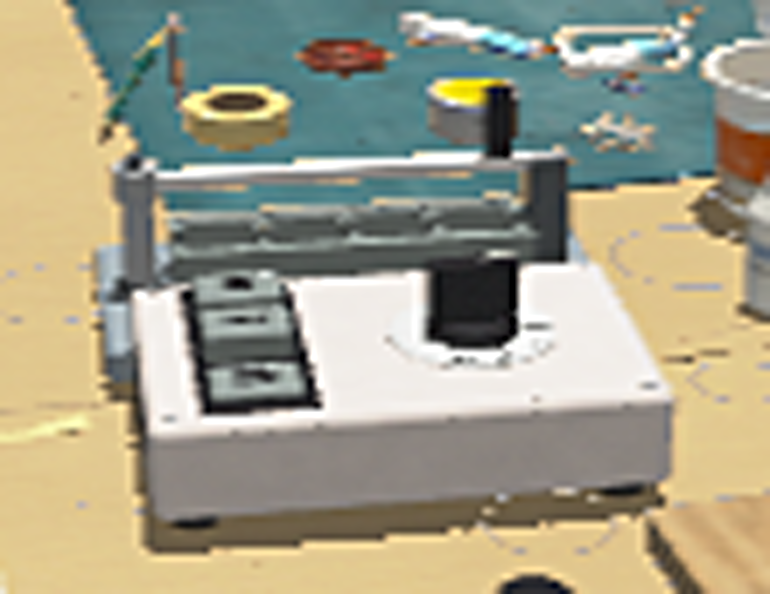

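The crop shows the keys at the front of the console, around (240,285), (243,322) and (258,380), with the nearest one (fast) down. The dial is at (473,300), the bar runs from (140,170) to (560,155), and the knob is at (498,120). Shaker yaw is about -6°. Next I move over it for a wrist view.

Request:
apply_moves(
  rows=[
    {"xyz": [35,-41,-10],"turn": [0,0,-0.1],"grip": 0},
    {"xyz": [69,-83,-20],"turn": [0,0,-0.22],"grip": 0},
    {"xyz": [104,-124,-30],"turn": [0,0,-0.34],"grip": 0},
    {"xyz": [138,-166,-40],"turn": [0,0,-0.46],"grip": 0},
    {"xyz": [173,-207,-50],"turn": [0,0,-0.58],"grip": 0},
    {"xyz": [208,-249,-50],"turn": [0,0,-0.7],"grip": 0},
    {"xyz": [242,-290,-50],"turn": [0,0,-0.82],"grip": 0},
    {"xyz": [277,-332,-50],"turn": [0,0,-0.94],"grip": 0},
    {"xyz": [311,-373,-50],"turn": [0,0,-1.06],"grip": 0},
    {"xyz": [346,-415,-50],"turn": [0,0,-1.18],"grip": 0},
    {"xyz": [380,-456,-50],"turn": [0,0,-1.236],"grip": 0},
    {"xyz": [415,-498,-50],"turn": [0,0,-1.236],"grip": 0},
  ],
)

```text
clock: 1.25
tcp_pos: [0.3541, -0.1138, 0.2991]
orientation: [0.001, 0.742, 0.671, 0.0]
wrist_force: [1.2, -0.2, -0.2]
finger_gap: 0.0001
grip_force: 0.0
```

```bash
cat >> h.py <<'E'
def tool():
    from scipy.spatial.transform import Rotation as Ro
    s=env.get_state(); q=s['orientation']; return s,np.array(s['tcp_pos']),Ro.from_quat([q[1],q[2],q[3],q[0]]).as_matrix()
def go(p,yaw=None):
    s,t,R=tool(); d=R.T@(np.array(p)-t)*1000
    y=np.arctan2(R[1,0],R[0,0]); out=[d.round(1).tolist()]
    if yaw is not None: out.append(('turnz',-round(((yaw-y+np.pi)%(2*np.pi))-np.pi,3)))
    return out
E
python3 - <<'E'
from h import *
s,t,R=tool(); print(s['clock'],t,R.round(3).tolist(),s['joint_pos'].round(2))
d=cam('wrist'); V=d['V']; c=-V[:3,:3].T@V[:3,3]; print('cam',c.round(3),V[:3,:3].round(2).tolist(),d['K'].round(0).tolist())
cv2.imwrite('pics/w1.png',cv2.resize(d['color'],(800,600)))
E
```

```text
1.25 [ 0.35408137 -0.11384293  0.29906243] [[0.101, 0.995, 0.001], [0.995, -0.101, -0.001], [-0.001, 0.001, -1.0]] [-0.53 -0.1  -0.3   1.37 -0.    1.14]
cam [ 0.361 -0.04   0.423] [[0.99, -0.1, 0.0], [-0.1, -0.95, 0.29], [-0.03, -0.29, -0.96]] [[290.0, 0.0, 258.0], [0.0, 290.0, 188.0], [0.0, 0.0, 1.0]]
```

View pics/w1.png

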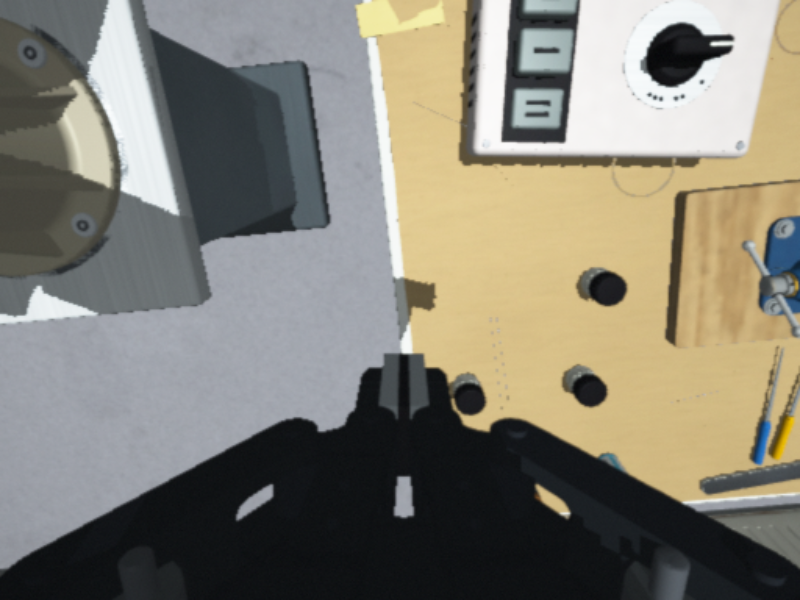

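The wrist view shows the two nearest keys at (545,50) and (537,108), the dial at (680,55) with its line pointing right (to the rear), and pots at (605,288), (588,388) and (470,395). I shift so the whole shaker is in view.

Request:
apply_moves(
  rows=[
    {"xyz": [15,35,-8],"turn": [0,0,0],"grip": 0},
    {"xyz": [30,70,-16],"turn": [0,0,0],"grip": 0},
    {"xyz": [45,105,-24],"turn": [0,0,0],"grip": 0},
    {"xyz": [65,140,-30],"turn": [0,0,0],"grip": 0},
    {"xyz": [65,140,-30],"turn": [0,0,0],"grip": 0},
  ],
)

```text
clock: 1.72
tcp_pos: [0.5054, -0.0637, 0.3279]
orientation: [0.001, 0.741, 0.671, 0.001]
wrist_force: [0.0, -0.9, 0.1]
finger_gap: 0.0002
grip_force: 0.0
```

```bash
python3 - <<'E'
from h import *
d=cam('wrist'); np.savez('w2.npz',**{k:d[k] for k in ['color','z_map','K','V']})
cv2.imwrite('pics/w2.png',cv2.resize(d['color'],(800,600)))
P=cloud(d); c=d['color'].astype(int); X,Y,Z=P[...,0],P[...,1],P[...,2]
m=(abs(Z-.055)<.004)&(c.min(-1)>140)&(X>.3)&(X<.75)&(d['z_map']>0)
n,l,st,_=cv2.connectedComponentsWithStats(m.astype(np.uint8)); w=l==1+st[1:,4].argmax()
q=P[w]; r=cv2.minAreaRect((q[:,:2]*1000).astype(np.float32)); print('console',np.median(q[:,2]),cv2.boxPoints(r).round(1).tolist(),r[2])
for nm,a,b in [('knob',.112,.128),('bar',.078,.093),('cradle',.046,.0515+.004),('key',.064,.075),('keydn',.058,.063)]:
    m=(Z>a)&(Z<b)&(X>.3)&(X<.75)&(Y>-.12)&(d['z_map']>0)&(c.max(-1)<(255 if nm!='cradle' else 190))
    n,l,st,_=cv2.connectedComponentsWithStats(m.astype(np.uint8))
    for i in range(1,n):
        if st[i,4]<40: continue
        q=P[l==i]; r=cv2.minAreaRect((q[:,:2]*1000).astype(np.float32)); print(nm,st[i,4],np.median(q[:,2]).round(4),[np.round(v,1) for v in r],'uv',st[i,:4])
E
```

```text
console 0.055378352355283766 [[415.5, -42.099998474121094], [629.0, -66.0999984741211], [644.7999877929688, 74.9000015258789], [431.29998779296875, 98.80000305175781]] 83.60199737548828
bar 291 0.0918 [array([564.7,  11.8]), array([11.6, 39.7]), np.float64(86.4)] uv [284  90  35  12]
cradle 351 0.0505 [array([542.6, 123.6]), array([  3.6, 169.5]), np.float64(84.2)] uv [203   0 141   5]
cradle 137 0.0516 [array([741.2,  97.1]), array([ 5.7, 24.7]), np.float64(41.5)] uv [430   0  16  17]
cradle 40 0.0509 [array([466.6,  94.8]), array([ 0.7, 48.4]), np.float64(84.6)] uv [195  35  40   1]
cradle 71 0.0512 [array([554.3, -57.5]), array([ 0.5, 96.7]), np.float64(84.5)] uv [258 149  71   1]
key 793 0.0693 [array([472.7,  59.1]), array([28.6, 37.9]), np.float64(84.1)] uv [206  51  32  26]
key 713 0.0692 [array([468.6,  23. ]), array([27.8, 37.5]), np.float64(84.2)] uv [208  83  30  24]
key 166 0.0652 [array([565.2,  23.5]), array([10.4, 31.8]), np.float64(86.6)] uv [286  82  26  10]
key 166 0.0652 [array([563.8,  -0. ]), array([11.1, 32.1]), np.float64(84.2)] uv [286 101  26  10]
keydn 62 0.0603 [array([744.4,  97.7]), array([ 4.4, 13.6]), np.float64(47.8)] uv [440   0  11  10]
keydn 55 0.0624 [array([568.4,  26.9]), array([10.4, 33.8]), np.float64(77.5)] uv [287  79  27  11]
keydn 62 0.0618 [array([552.3,   5.8]), array([13.2, 39.4]), np.float64(28.8)] uv [282  86  20  27]
keydn 565 0.0597 [array([464.7, -14.3]), array([28.1, 40. ]), np.float64(81.9)] uv [209 113  31  23]
```

View pics/w2.png

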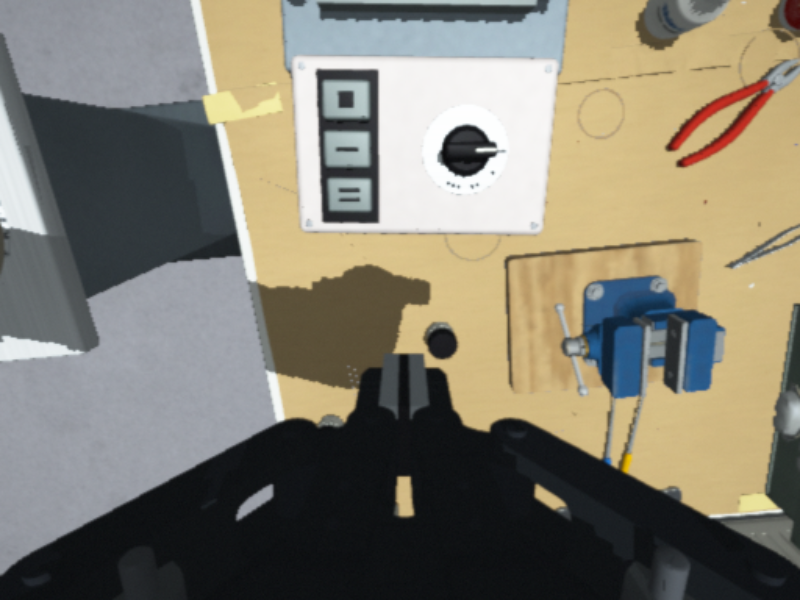

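All three keys are measured at full size. Stop is at (473,59) and slow at (469,23) in world mm, both up, and fast at (465,-14) is down. I press stop now.

Request:
apply_moves(
  rows=[
    {"xyz": [25,-10,25],"turn": [0,0,0],"grip": 0},
    {"xyz": [50,-20,50],"turn": [0,0,0],"grip": 0},
    {"xyz": [75,-30,75],"turn": [0,0,0],"grip": 0},
    {"xyz": [100,-40,100],"turn": [0,0,0],"grip": 0},
    {"xyz": [119,-44,140],"turn": [0,0,0],"grip": 0},
    {"xyz": [119,-44,175],"turn": [0,0,0],"grip": 0},
    {"xyz": [119,-44,210],"turn": [0,0,0],"grip": 0},
    {"xyz": [119,-44,229],"turn": [0,0,0],"grip": 0},
    {"xyz": [119,-44,229],"turn": [0,0,0],"grip": 0},
  ],
)

```text
clock: 2.52
tcp_pos: [0.4635, 0.0572, 0.0956]
orientation: [-0.003, 0.743, 0.67, -0.003]
wrist_force: [-0.7, -0.2, 0.1]
finger_gap: -0.0001
grip_force: 0.0
```

Request:
apply_moves(
  rows=[
    {"xyz": [0,0,6],"turn": [0,0,0],"grip": 0},
    {"xyz": [0,0,12],"turn": [0,0,0],"grip": 0},
    {"xyz": [0,0,17],"turn": [0,0,0],"grip": 0},
    {"xyz": [0,0,22],"turn": [0,0,0],"grip": 0},
    {"xyz": [0,0,23],"turn": [0,0,0],"grip": 0},
    {"xyz": [0,0,23],"turn": [0,0,0],"grip": 0},
    {"xyz": [0,0,23],"turn": [0,0,0],"grip": 0},
  ],
)

```text
clock: 3.1
tcp_pos: [0.4692, 0.057, 0.0774]
orientation: [0.001, 0.743, 0.67, 0.0]
wrist_force: [0.9, -2.0, 2.4]
finger_gap: 0.0003
grip_force: 1.2
```

Request:
apply_moves(
  rows=[
    {"xyz": [0,0,1.5],"turn": [0,0,0],"grip": 0},
    {"xyz": [0,0,3],"turn": [0,0,0],"grip": 0},
    {"xyz": [0,0,3],"turn": [0,0,0],"grip": 0},
  ],
)

```text
clock: 3.35
tcp_pos: [0.4693, 0.0571, 0.0767]
orientation: [0.002, 0.743, 0.67, 0.001]
wrist_force: [-6.5, -2.4, 25.5]
finger_gap: 0.0002
grip_force: 12.6
```

Request:
apply_moves(
  rows=[
    {"xyz": [0,0,-15],"turn": [0,0,0],"grip": 0},
    {"xyz": [0,0,-50],"turn": [0,0,0],"grip": 0},
    {"xyz": [5,5,-90],"turn": [0,0,0],"grip": 0},
    {"xyz": [20,15,-125],"turn": [0,0,0],"grip": 0},
    {"xyz": [40,27,-155],"turn": [0,0,0],"grip": 0},
    {"xyz": [60,40,-185],"turn": [0,0,0],"grip": 0},
    {"xyz": [80,53,-220],"turn": [0,0,0],"grip": 0},
    {"xyz": [80,53,-220],"turn": [0,0,0],"grip": 0},
    {"xyz": [80,53,-220],"turn": [0,0,0],"grip": 0},
  ],
)

```text
clock: 4.1
tcp_pos: [0.5308, 0.1328, 0.2956]
orientation: [0.001, 0.742, 0.67, 0.002]
wrist_force: [-0.0, -0.1, -1.0]
finger_gap: -0.0
grip_force: 0.0
```

```bash
python3 - <<'E'
from h import *
s,t,R=tool(); print(t)
d=cam('wrist'); np.savez('w3.npz',**{k:d[k] for k in ['color','z_map','K','V']})
cv2.imwrite('pics/w3.png',cv2.resize(d['color'],(800,600)))
P=cloud(d); c=d['color'].astype(int); X,Y,Z=P[...,0],P[...,1],P[...,2]
g=(X>.3)&(X<.75)&(Y>-.15)&(Y<.25)&(d['z_map']>0)
for nm,a,b,extra in [('console',.052,.058,c.min(-1)>140),('knob',.105,.128,1),('bar',.083,.091,Y>.06),('catch',.07,.079,Y>.06),('cradle',.049,.054,Y>.08),('floor',.033,.039,Y>.08),('key',.066,.075,Y<.08),('keydn',.056,.063,Y<.08),('dial',.085,.096,Y<.08)]:
    m=(Z>a)&(Z<b)&g&(extra if not isinstance(extra,int) else True)
    n,l,st,_=cv2.connectedComponentsWithStats(m.astype(np.uint8))
    for i in range(1,n):
        if st[i,4]<60: continue
        q=P[l==i]; r=cv2.minAreaRect((q[:,:2]*1000).astype(np.float32)); print(nm,st[i,4],np.median(q[:,2]).round(4),[np.round(v,1) for v in r],'uv',st[i,:4])
E
```

```text
[0.53077907 0.13276215 0.29560826]
console 177 0.0526 [array([495.5, 175.9]), array([67.7, 15.9]), np.float64(4.9)] uv [200 128  55  15]
console 97 0.0526 [array([548.7, 167. ]), array([13.7, 33.6]), np.float64(84.0)] uv [256 128  28  12]
console 179 0.0526 [array([599.3, 165.6]), array([11.1, 64.5]), np.float64(79.2)] uv [284 128  53  10]
console 147 0.055 [array([742.4, 109.5]), array([39.5, 14.8]), np.float64(89.8)] uv [417 147  16  31]
console 444 0.0527 [array([542.3, 129.1]), array([ 13.2, 168.2]), np.float64(82.6)] uv [202 157 131  12]
console 4218 0.0553 [array([580. ,  21.6]), array([120.5, 115.2]), np.float64(84.3)] uv [260 195  87  81]
knob 225 0.121 [array([615.8, 142. ]), array([15.4, 14.5]), np.float64(47.2)] uv [328 149  18  17]
bar 1583 0.0862 [array([523.3, 150.3]), array([ 20.7, 179.2]), np.float64(82.6)] uv [172 143 158  19]
bar 132 0.0854 [array([637.2, 139.7]), array([10. , 27.8]), np.float64(81.3)] uv [337 147  24  10]
bar 69 0.0869 [array([747.1, 108.6]), array([14.9,  5.4]), np.float64(88.4)] uv [439 162   9  14]
catch 153 0.0753 [array([640.8, 149. ]), array(
[... 1268 characters left out ...]
 2]
key 438 0.0691 [array([466.4,  24.1]), array([28.4, 33.2]), np.float64(83.1)] uv [207 238  25  20]
key 61 0.071 [array([571.3,  17. ]), array([ 1.9, 26.4]), np.float64(83.0)] uv [287 244  21   4]
key 153 0.0689 [array([457.7,  -7.7]), array([18.2, 24.2]), np.float64(88.0)] uv [208 263  17  13]
keydn 868 0.0589 [array([473.4,  55.9]), array([47.8, 60.4]), np.float64(89.5)] uv [200 205  44  36]
keydn 552 0.0568 [array([575.8,  25.8]), array([38.2, 72.7]), np.float64(47.3)] uv [272 218  47  42]
keydn 102 0.057 [array([449.2,   2.7]), array([40.5, 29.3]), np.float64(29.1)] uv [203 250  25  23]
dial 202 0.0915 [array([570.6,  12. ]), array([11.8, 25.9]), np.float64(84.7)] uv [289 251  21  11]
```

View pics/w3.png

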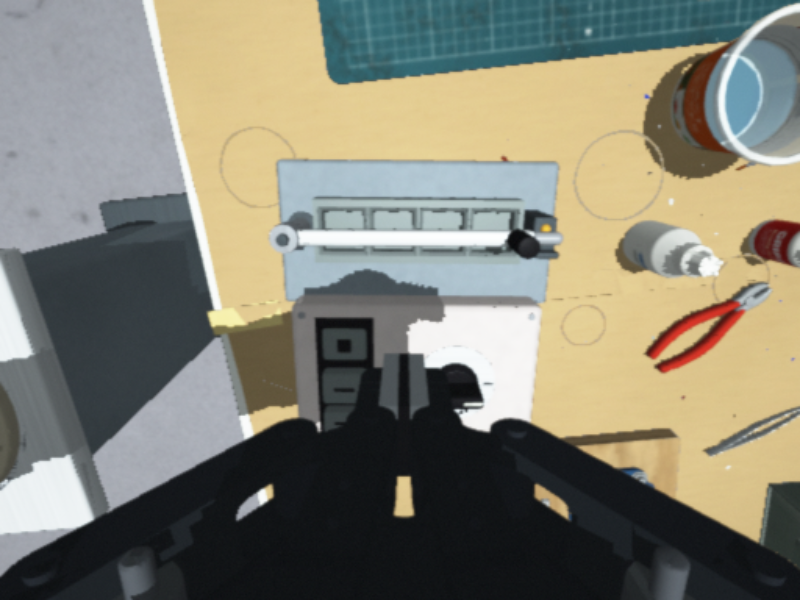

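The wrist view shows the stop key latched at (345,345), slow and fast up, all four pockets under the bar from (285,238) to (555,238), and the knob at (522,243). From the pocket floors, the cradle centre is at (545.0,148.4) mm with yaw -6°, which agrees with the console edge. The knob is at (616,142) and the hinge at (445,159). I now turn the tool 90° and go to the knob.

Request:
apply_moves(
  rows=[
    {"xyz": [2,10,0],"turn": [0,0,-0.12],"grip": 0.5},
    {"xyz": [4,20,10],"turn": [0,0,-0.24],"grip": 0.5},
    {"xyz": [6,30,20],"turn": [0,0,-0.36],"grip": 0.5},
    {"xyz": [8,40,30],"turn": [0,0,-0.48],"grip": 0.5},
    {"xyz": [10,50,40],"turn": [0,0,-0.6],"grip": 0.5},
    {"xyz": [12,60,50],"turn": [0,0,-0.72],"grip": 0.5},
    {"xyz": [14,70,60],"turn": [0,0,-0.84],"grip": 0.5},
    {"xyz": [16,80,70],"turn": [0,0,-0.96],"grip": 0.5},
    {"xyz": [17.5,84,80],"turn": [0,0,-1.08],"grip": 0.5},
    {"xyz": [17.5,84,90],"turn": [0,0,-1.2],"grip": 0.5},
    {"xyz": [17.5,84,100],"turn": [0,0,-1.32],"grip": 0.5},
    {"xyz": [17.5,84,110],"turn": [0,0,-1.44],"grip": 0.5},
  ],
)

```text
clock: 5.15
tcp_pos: [0.6124, 0.1394, 0.1807]
orientation: [-0.002, 0.114, 0.993, -0.0]
wrist_force: [-0.2, -0.9, -0.3]
finger_gap: 0.0431
grip_force: 0.0
```

Request:
apply_moves(
  rows=[
    {"xyz": [0,0,5],"turn": [0,0,-0.12],"grip": 0.5},
    {"xyz": [0,0,5],"turn": [0,0,-0.13],"grip": 0.5},
    {"xyz": [0,0,5],"turn": [0,0,-0.13],"grip": 0.5},
  ],
)

```text
clock: 5.4
tcp_pos: [0.6127, 0.1396, 0.1768]
orientation: [-0.002, 0.054, 0.999, -0.0]
wrist_force: [0.1, 0.4, -0.5]
finger_gap: 0.0427
grip_force: 0.0
```

```bash
python3 - <<'E'
from h import *
s,t,R=tool(); print(t,R.round(3).tolist(),s['joint_pos'].round(2),s['finger_gap'])
print(go([.616,.142,.111],np.radians(174)))
# arc plan relative, in tool axes at yaw 174deg, from knob start
H=np.array([444.6,158.9]); r=172; a0=np.radians(-6)
y=np.radians(174); tx=np.array([np.cos(y),np.sin(y)]); ty=np.array([np.sin(y),-np.cos(y)])
p0=r*np.array([np.cos(a0),np.sin(a0)])
for k in range(0,16):
    a=0.115*k; d=r*np.array([np.cos(a0+a),np.sin(a0+a)])-p0; print(round(a,3),round(d@tx,1),round(d@ty,1))
E
```

```text
[0.6127394  0.13960356 0.1768366 ] [[-0.994, 0.107, -0.004], [0.107, 0.994, -0.0], [0.004, -0.001, -1.0]] [ 0.1   0.45  0.06  1.19 -0.    0.2 ] 0.04268352680045563
[[-3.3, 2.8, 65.8], ('turnz', np.float64(-0.002))]
0.0 0.0 0.0
0.115 1.1 19.7
0.23 4.5 39.2
0.345 10.1 58.2
0.46 17.9 76.4
0.575 27.7 93.5
0.69 39.3 109.5
0.805 52.8 124.0
0.92 67.8 136.8
1.035 84.2 147.9
1.15 101.7 157.0
1.265 120.2 164.0
1.38 139.4 168.9
1.495 159.0 171.5
1.61 178.7 171.9
1.725 198.4 170.0
```

Request:
apply_moves(
  rows=[
    {"xyz": [-3,2.5,20],"turn": [0,0,0],"grip": 0.5},
    {"xyz": [-3,2.5,40],"turn": [0,0,0],"grip": 0.5},
    {"xyz": [-3,2.5,60],"turn": [0,0,0],"grip": 0.5},
    {"xyz": [-3,2.5,65],"turn": [0,0,0],"grip": 0.5},
    {"xyz": [-3,2.5,65],"turn": [0,0,0],"grip": 0.25},
    {"xyz": [-3,2.5,65],"turn": [0,0,0],"grip": 0.25},
    {"xyz": [-3,2.5,65],"turn": [0,0,0],"grip": 0.25},
    {"xyz": [-3,2.5,65],"turn": [0,0,0],"grip": 0.25},
  ],
)

```text
clock: 6.07
tcp_pos: [0.6185, 0.1423, 0.1152]
orientation: [0.001, 0.052, 0.999, -0.0]
wrist_force: [-1.4, -0.2, -0.1]
finger_gap: 0.0214
grip_force: 0.4
```

Request:
apply_moves(
  rows=[
    {"xyz": [0,10,0],"turn": [0,0,-0.06],"grip": 0.25},
    {"xyz": [1,20,0],"turn": [0,0,-0.115],"grip": 0.25},
    {"xyz": [4.5,39,0],"turn": [0,0,-0.23],"grip": 0.25},
    {"xyz": [10,58,0],"turn": [0,0,-0.345],"grip": 0.25},
    {"xyz": [18,76,0],"turn": [0,0,-0.46],"grip": 0.25},
    {"xyz": [28,93.5,0],"turn": [0,0,-0.575],"grip": 0.25},
    {"xyz": [39,109.5,0],"turn": [0,0,-0.69],"grip": 0.25},
    {"xyz": [53,124,0],"turn": [0,0,-0.805],"grip": 0.25},
    {"xyz": [68,137,0],"turn": [0,0,-0.92],"grip": 0.25},
    {"xyz": [84,148,0],"turn": [0,0,-1.035],"grip": 0.25},
    {"xyz": [102,157,0],"turn": [0,0,-1.15],"grip": 0.25},
    {"xyz": [120,164,0],"turn": [0,0,-1.265],"grip": 0.25},
  ],
)

```text
clock: 7.07
tcp_pos: [0.5156, 0.3193, 0.115]
orientation: [0.001, -0.551, 0.835, -0.0]
wrist_force: [-0.5, -1.1, 0.2]
finger_gap: 0.0212
grip_force: 0.2
```

Request:
apply_moves(
  rows=[
    {"xyz": [1,20,0],"turn": [0,0,-0.115],"grip": 0.25},
    {"xyz": [4.5,39,0],"turn": [0,0,-0.23],"grip": 0.25},
    {"xyz": [10,58,0],"turn": [0,0,-0.345],"grip": 0.25},
    {"xyz": [17,74,0],"turn": [0,0,-0.44],"grip": 0.25},
    {"xyz": [17,74,0],"turn": [0,0,-0.44],"grip": 0.25},
    {"xyz": [17,74,0],"turn": [0,0,-0.44],"grip": 0.5},
    {"xyz": [17,74,0],"turn": [0,0,-0.44],"grip": 0.5},
    {"xyz": [17,74,-30],"turn": [0,0,-0.44],"grip": 0.5},
    {"xyz": [17,74,-70],"turn": [0,0,-0.44],"grip": 0.5},
    {"xyz": [17,74,-110],"turn": [0,0,-0.44],"grip": 0.8},
    {"xyz": [17,74,-150],"turn": [0,0,-0.44],"grip": 0.8},
  ],
)

```text
clock: 7.98
tcp_pos: [0.4418, 0.3316, 0.2655]
orientation: [-0.0, 0.717, -0.697, 0.0]
wrist_force: [0.5, 1.2, -0.2]
finger_gap: 0.0651
grip_force: 0.0
```

```bash
python3 - <<'E'
from h import *
s,t,R=tool(); print(s['clock'],t,R.round(3).tolist(),s['joint_pos'].round(2),s['finger_gap'])
P3=np.array([.545,.1484]);ex=np.array([.9945,-.1045]);print(go([.52,.02,.26],np.radians(174)))
d=cam('side'); P=cloud(d); c=d['color'].astype(int); Q=P
m=(d['z_map']>0)&(c.max(-1)<70)&(Q[...,2]>.012)&(Q[...,2]<.05)&(Q[...,0]>.2)&(Q[...,0]<.8)&(Q[...,1]<-.1)&(Q[...,1]>-.36)
n,l,st,_=cv2.connectedComponentsWithStats(m.astype(np.uint8))
for i in range(1,n):
    if st[i,4]>40: q=P[l==i]; print('pot',((q.min(0)+q.max(0))/2).round(4))
m=(Q[...,2]>.1)&(Q[...,2]<.125)&(Q[...,0]>.4)&(Q[...,0]<.65)&(Q[...,1]>.1)&(Q[...,1]<.38)
print('knob',m.sum(),np.median(P[m],0) if m.sum() else 0)
E
```

```text
7.9833 [0.44177779 0.33155362 0.26551104] [[0.028, -1.0, 0.001], [-1.0, -0.028, 0.0], [-0.0, -0.001, -1.0]] [ 0.5   0.26  0.02  1.32 -0.   -1.1 ] 0.06511237767763073
[[313.6, -69.6, 5.5], ('turnz', np.float64(1.703))]
pot [ 0.5324 -0.1776  0.0297]
pot [ 0.5182 -0.2803  0.0301]
pot [ 0.4023 -0.2755  0.0299]
knob 29 [0.43652242 0.32278905 0.11481745]
```

Request:
apply_moves(
  rows=[
    {"xyz": [38,-3,0],"turn": [0,0,0.12],"grip": 0.6},
    {"xyz": [76,-6,0],"turn": [0,0,0.24],"grip": 0.6},
    {"xyz": [114,-9,0],"turn": [0,0,0.36],"grip": 0.6},
    {"xyz": [152,-12,0],"turn": [0,0,0.48],"grip": 0.6},
    {"xyz": [190,-15,0],"turn": [0,0,0.6],"grip": 0.6},
    {"xyz": [228,-18,0],"turn": [0,0,0.72],"grip": 0.6},
    {"xyz": [266,-21,0],"turn": [0,0,0.84],"grip": 0.6},
    {"xyz": [304,-24,0],"turn": [0,0,0.96],"grip": 0.6},
    {"xyz": [342,-27,0],"turn": [0,0,1.08],"grip": 0.6},
    {"xyz": [380,-30,0],"turn": [0,0,1.2],"grip": 0.6},
    {"xyz": [418,-33,0],"turn": [0,0,1.32],"grip": 0.6},
    {"xyz": [456,-36,0],"turn": [0,0,1.44],"grip": 0.6},
  ],
)

```text
clock: 9.03
tcp_pos: [0.4913, -0.126, 0.2643]
orientation: [0.001, -0.076, 0.997, -0.0]
wrist_force: [0.1, 0.6, -0.8]
finger_gap: 0.0513
grip_force: 0.0
```

```bash
python3 - <<'E'
from h import *
print(go([.50,-.22,.28],np.radians(174)))
E
```

```text
[[5.7, -94.3, -15.6], ('turnz', np.float64(0.257))]
```

Request:
apply_moves(
  rows=[
    {"xyz": [2,-32,-5],"turn": [0,0,0.1],"grip": 0.6},
    {"xyz": [4,-64,-10],"turn": [0,0,0.2],"grip": 0.6},
    {"xyz": [6,-94,-16],"turn": [0,0,0.257],"grip": 0.6},
    {"xyz": [6,-94,-16],"turn": [0,0,0.257],"grip": 0.6},
    {"xyz": [6,-94,-16],"turn": [0,0,0.257],"grip": 0.6},
  ],
)

```text
clock: 9.45
tcp_pos: [0.5003, -0.2193, 0.2798]
orientation: [0.0, 0.05, 0.999, -0.0]
wrist_force: [-0.5, 0.6, -0.0]
finger_gap: 0.0511
grip_force: 0.0
```

```bash
cat > pots.py <<'E'
from h import *
def pots(n='wrist'):
    d=cam(n); P=cloud(d); c=d['color'].astype(int)
    m=(d['z_map']>0)&(c.max(-1)<80)&(abs(P[...,2]-.0365)<.004)&(P[...,0]>.3)&(P[...,0]<.75)&(P[...,1]<-.05)&(P[...,1]>-.5)
    k,l,st,_=cv2.connectedComponentsWithStats(m.astype(np.uint8)); out=[]
    for i in range(1,k):
        if st[i,4]>60:
            v,u=np.where(l==i); q=P[l==i]; (cx,cy),r=cv2.minEnclosingCircle(np.stack([u,v],1).astype(np.float32))
            w=onplane(d,cx,cy,.036); (gx,gy),gr=cv2.minEnclosingCircle((q[:,:2]*1000).astype(np.float32))
            out.append(w[:2]); print('pot',st[i,4],'ray',w.round(4),'cloud',round(gx,1),round(gy,1),'r',round(gr,1))
    return d,out
E
python3 - <<'E'
from pots import *
s,t,R=tool(); print(s['clock'],t)
d,o=pots(); cv2.imwrite('pics/w4.png',cv2.resize(d['color'],(800,600)))
for p in o: print(go([*p,.10],np.radians(174)))
E
```

```text
9.45 [ 0.50027533 -0.21931362  0.27976941]
pot 496 ray [ 0.4024 -0.2698  0.036 ] cloud 401.9 -270.0 r 15.2
pot 363 ray [ 0.517  -0.2723  0.036 ] cloud 518.0 -272.6 r 14.8
pot 349 ray [ 0.5318 -0.1717  0.036 ] cloud 532.4 -171.4 r 14.4
[[92.0, -61.3, 179.5], ('turnz', np.float64(0.006))]
[[-22.4, -52.7, 179.6], ('turnz', np.float64(0.006))]
[[-27.2, 49.0, 179.6], ('turnz', np.float64(0.006))]
```

View pics/w4.png

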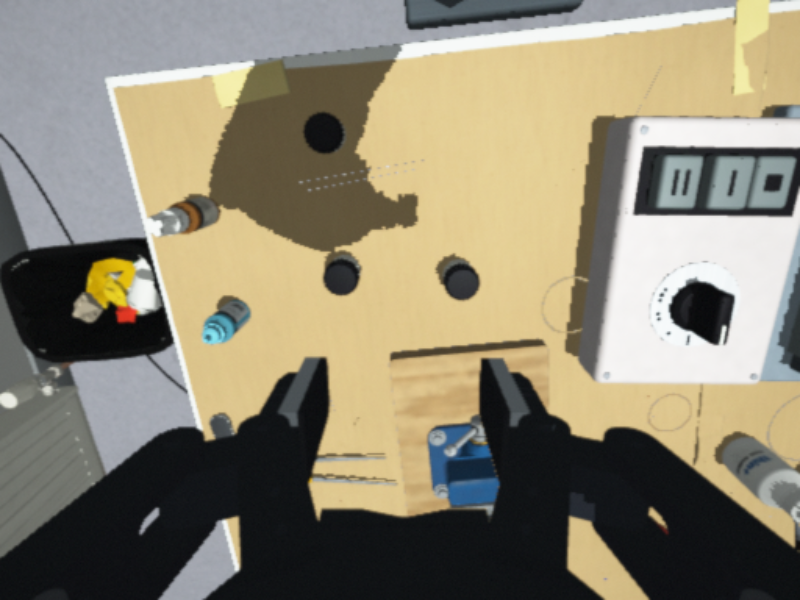

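The view shows the pots at (323,132), (342,277) and (461,281), all standing free, with the bottles well to the left at about (190,215) and (228,320). I grasp the pot nearest the shaker, at (532,-172) mm, first.

Request:
apply_moves(
  rows=[
    {"xyz": [-14,25,25],"turn": [0,0,0],"grip": 0.6},
    {"xyz": [-27,49,50],"turn": [0,0,0],"grip": 0.6},
    {"xyz": [-27,49,85],"turn": [0,0,0],"grip": 0.6},
    {"xyz": [-27,49,120],"turn": [0,0,0],"grip": 0.6},
    {"xyz": [-27,49,155],"turn": [0,0,0],"grip": 0.6},
    {"xyz": [-27,49,190],"turn": [0,0,0],"grip": 0.6},
    {"xyz": [-27,49,220],"turn": [0,0,0],"grip": 0.6},
    {"xyz": [-27,49,241],"turn": [0,0,0],"grip": 0.6},
    {"xyz": [-27,49,241],"turn": [0,0,0],"grip": 0.6},
  ],
)

```text
clock: 10.25
tcp_pos: [0.5278, -0.1673, 0.0341]
orientation: [-0.004, 0.047, 0.999, 0.002]
wrist_force: [-1.1, 1.0, -0.8]
finger_gap: 0.0511
grip_force: 0.0
```

Request:
apply_moves(
  force=30,
  rows=[
    {"xyz": [0,0,0],"turn": [0,0,0],"grip": 0.2},
    {"xyz": [0,0,0],"turn": [0,0,0],"grip": 0.2},
    {"xyz": [0,0,0],"turn": [0,0,0],"grip": 0.2},
    {"xyz": [0,0,0],"turn": [0,0,0],"grip": 0.2},
  ],
)

```text
clock: 10.58
tcp_pos: [0.5327, -0.1708, 0.0407]
orientation: [0.002, 0.048, 0.999, -0.001]
wrist_force: [0.4, 0.6, -0.3]
finger_gap: 0.0284
grip_force: 30.4
```

Request:
apply_moves(
  rows=[
    {"xyz": [0,0,-30],"turn": [0,0,0],"grip": 0.2},
    {"xyz": [0,0,-65],"turn": [0,0,0],"grip": 0.2},
    {"xyz": [-3,20,-100],"turn": [0,0,0],"grip": 0.2},
    {"xyz": [-8,57,-120],"turn": [0,0,0],"grip": 0.2},
    {"xyz": [-13,95,-125],"turn": [0,0,0],"grip": 0.2},
    {"xyz": [-18,133,-125],"turn": [0,0,0],"grip": 0.2},
    {"xyz": [-23,171,-125],"turn": [0,0,0],"grip": 0.2},
    {"xyz": [-28,209,-125],"turn": [0,0,0],"grip": 0.2},
    {"xyz": [-33,247,-125],"turn": [0,0,0],"grip": 0.2},
    {"xyz": [-39,285,-125],"turn": [0,0,0],"grip": 0.2},
    {"xyz": [-43,318,-125],"turn": [0,0,0],"grip": 0.2},
    {"xyz": [-43,318,-125],"turn": [0,0,0],"grip": 0.2},
  ],
)

```text
clock: 11.58
tcp_pos: [0.6057, 0.1479, 0.165]
orientation: [0.002, 0.045, 0.999, 0.001]
wrist_force: [0.1, 0.3, 0.0]
finger_gap: 0.0283
grip_force: 30.4
```

```bash
python3 - <<'E'
from h import *
d=cam('wrist'); s,t,R=tool(); print(s['clock'],t,s['finger_gap'],s['grip_force'],go([.6062,.1420,.077],np.radians(174)))
cv2.imwrite('pics/w5.png',cv2.resize(d['color'],(800,600)))
P=cloud(d); Z=P[...,2]; X,Y=P[...,0],P[...,1]
m=(abs(Z-.036)<.003)&(X>.44)&(X<.66)&(Y>.1)&(Y<.2)
k,l,st,_=cv2.connectedComponentsWithStats(m.astype(np.uint8))
for i in range(1,k):
    if st[i,4]>80: q=P[l==i]; r=cv2.minAreaRect((q[:,:2]*1000).astype(np.float32)); print(st[i,4],[np.round(v,1) for v in r],st[i,:4])
E
```

```text
11.6333 [0.6051528  0.14532587 0.16481538] 0.028370243205300974 30.40875792503357 [[-1.1, -3.3, 87.8], ('turnz', np.float64(0.014))]
1988 [array([482., 156.]), array([33.7, 32. ]), np.float64(83.5)] [230   9  44  48]
1748 [array([523.7, 151.5]), array([33.3, 33.6]), np.float64(83.3)] [231  68  41  44]
1494 [array([565.1, 146.7]), array([33.5, 32.8]), np.float64(83.4)] [231 121  40  40]
1222 [array([607., 142.]), array([33.7, 30.8]), np.float64(83.6)] [231 171  38  34]
```

View pics/w5.png

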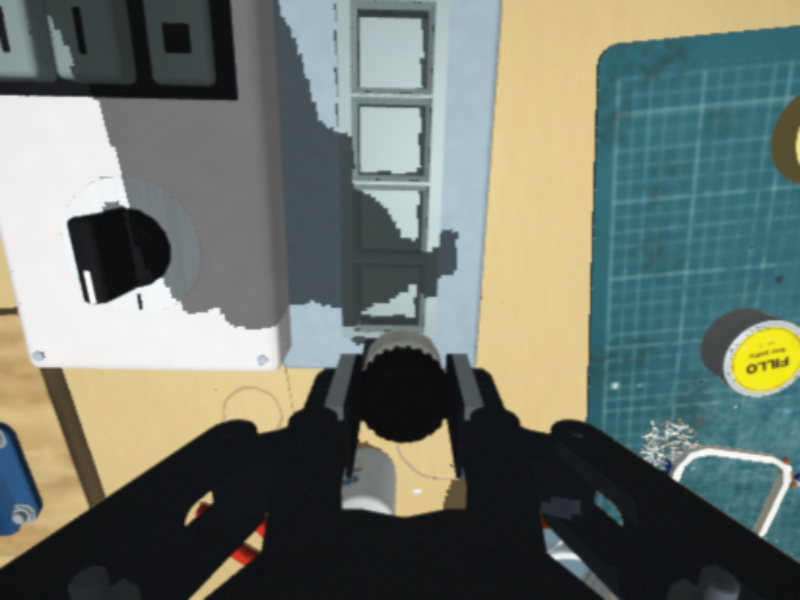

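The view shows all four pocket floors clear, at (393,48), (390,138), (390,220) and (390,295), with the pot held upright in the fingers at (403,390). The pocket positions are confirmed to about 1 mm.

Request:
apply_moves(
  rows=[
    {"xyz": [-1,-3.3,0],"turn": [0,0,0],"grip": 0.2},
    {"xyz": [-1,-3.3,30],"turn": [0,0,0],"grip": 0.2},
    {"xyz": [-1,-3.3,55],"turn": [0,0,0],"grip": 0.2},
    {"xyz": [-1,-3.3,63],"turn": [0,0,0],"grip": 0.2},
    {"xyz": [-1,-3.3,70],"turn": [0,0,0],"grip": 0.2},
    {"xyz": [-1,-3.3,76],"turn": [0,0,0],"grip": 0.2},
    {"xyz": [-1,-3.3,82],"turn": [0,0,0],"grip": 0.2},
    {"xyz": [-1,-3.3,88],"turn": [0,0,0],"grip": 0.2},
    {"xyz": [-1,-3.3,88],"turn": [0,0,0],"grip": 0.2},
    {"xyz": [-1,-3.3,88],"turn": [0,0,0],"grip": 0.2},
  ],
)

```text
clock: 12.47
tcp_pos: [0.6072, 0.1394, 0.0779]
orientation: [0.002, 0.048, 0.999, 0.002]
wrist_force: [1.0, 5.3, 1.7]
finger_gap: 0.0288
grip_force: 36.0
```

Request:
apply_moves(
  rows=[
    {"xyz": [0,2,0],"turn": [0,0,0],"grip": 0.2},
    {"xyz": [0,2,1],"turn": [0,0,0],"grip": 0.2},
    {"xyz": [0,2,1],"turn": [0,0,0],"grip": 0.5},
    {"xyz": [0,2,1],"turn": [0,0,0],"grip": 0.5},
    {"xyz": [0,2,1],"turn": [0,0,0],"grip": 0.5},
    {"xyz": [0,2,-20],"turn": [0,0,0],"grip": 0.5},
    {"xyz": [0,2,-60],"turn": [0,0,0],"grip": 0.5},
    {"xyz": [0,2,-100],"turn": [0,0,0],"grip": 0.5},
    {"xyz": [0,2,-100],"turn": [0,0,0],"grip": 0.5},
  ],
)

```text
clock: 13.22
tcp_pos: [0.6094, 0.1409, 0.1842]
orientation: [0.006, 0.048, 0.999, 0.001]
wrist_force: [0.5, 0.6, 0.4]
finger_gap: 0.0426
grip_force: 0.0
```

```bash
cat >> pots.py <<'E'
def caps(n):
    d=cam(n); P=cloud(d); c=d['color'].astype(int); R0=np.array([[.9942,-.1074],[.1074,.9942]])
    q=(P[...,:2]-np.array([.5450,.1488]))@R0.T
    m=(d['z_map']>0)&(c.max(-1)<80)&(P[...,2]>.060)&(P[...,2]<.11)&(abs(q[...,0])<.085)&(abs(q[...,1])<.03)
    k,l,st,_=cv2.connectedComponentsWithStats(m.astype(np.uint8))
    for i in range(1,k):
        if st[i,4]>25:
            w=P[l==i]; t=w[w[:,2]>w[:,2].max()-.004]; print(n,'cap',st[i,4],'top z',w[:,2].max().round(4),np.percentile(w[:,2],90).round(4),'shaker xy',((q[l==i].min(0)+q[l==i].max(0))/2*1000).round(1))
E
python3 - <<'E'
from pots import *
s,t,R=tool(); print(s['clock'],t,s['finger_gap'])
d,o=pots('side'); caps('side'); caps('wrist')
for p in o: print(go([p[0],p[1]+.006,.16],np.radians(174)))
E
```

```text
13.2167 [0.60939765 0.1409306  0.18418765] 0.04257426174864903
pot 82 ray [ 0.5175 -0.2815  0.036 ] cloud 518.5 -277.9 r 14.4
pot 90 ray [ 0.4023 -0.2789  0.036 ] cloud 403.3 -275.3 r 14.3
side cap 46 top z 0.0736 0.073 shaker xy [59.  -8.7]
wrist cap 1018 top z 0.0741 0.073 shaker xy [58.6 -2. ]
[[48.0, -422.6, 16.0], ('turnz', np.float64(0.009))]
[[162.9, -431.0, 15.9], ('turnz', np.float64(0.009))]
```

The first pot is seated, with its cap top at about 72 mm. Second pot next.

Request:
apply_moves(
  rows=[
    {"xyz": [4,-35,0],"turn": [0,0,0],"grip": 0.6},
    {"xyz": [9,-74,0],"turn": [0,0,0],"grip": 0.6},
    {"xyz": [14,-113,0],"turn": [0,0,0],"grip": 0.6},
    {"xyz": [19,-152,0],"turn": [0,0,0],"grip": 0.6},
    {"xyz": [24,-191,0],"turn": [0,0,0],"grip": 0.6},
    {"xyz": [29,-230,0],"turn": [0,0,0],"grip": 0.6},
    {"xyz": [34,-269,0],"turn": [0,0,0],"grip": 0.6},
    {"xyz": [39,-308,0],"turn": [0,0,0],"grip": 0.6},
    {"xyz": [44,-347,0],"turn": [0,0,0],"grip": 0.6},
    {"xyz": [49,-386,0],"turn": [0,0,0],"grip": 0.6},
    {"xyz": [52,-420,0],"turn": [0,0,0],"grip": 0.6},
    {"xyz": [52,-420,0],"turn": [0,0,0],"grip": 0.6},
  ],
)

```text
clock: 14.37
tcp_pos: [0.5113, -0.2779, 0.1734]
orientation: [-0.001, 0.051, 0.999, -0.0]
wrist_force: [0.8, 0.1, 0.4]
finger_gap: 0.0514
grip_force: 0.0
```

```bash
python3 - <<'E'
from pots import *
d,o=pots('wrist'); s,t,R=tool(); print(s['clock'],t)
for p in o: print(go([*p,.040],np.radians(174)))
E
```

```text
pot 1018 ray [ 0.4025 -0.2702  0.036 ] cloud 402.4 -270.5 r 15.1
pot 88 ray [ 0.4539 -0.385   0.036 ] cloud 454.1 -384.7 r 11.8
pot 683 ray [ 0.5171 -0.2735  0.036 ] cloud 517.9 -273.6 r 14.6
14.4167 [ 0.51162125 -0.27511183  0.17338753]
[[108.6, -6.3, 133.7], ('turnz', np.float64(0.004))]
[[45.9, -115.3, 133.4], ('turnz', np.float64(0.004))]
[[-5.7, 2.0, 133.4], ('turnz', np.float64(0.004))]
```

Request:
apply_moves(
  force=30,
  rows=[
    {"xyz": [-5,1,35],"turn": [0,0,0],"grip": 0.6},
    {"xyz": [-5,1,70],"turn": [0,0,0],"grip": 0.6},
    {"xyz": [-5,1,105],"turn": [0,0,0],"grip": 0.6},
    {"xyz": [-5,1,125],"turn": [0,0,0],"grip": 0.6},
    {"xyz": [-5,1,133],"turn": [0,0,0],"grip": 0.6},
    {"xyz": [-5,1,133],"turn": [0,0,0],"grip": 0.6},
    {"xyz": [-5,1,133],"turn": [0,0,0],"grip": 0.2},
    {"xyz": [-5,1,133],"turn": [0,0,0],"grip": 0.2},
    {"xyz": [-5,1,133],"turn": [0,0,0],"grip": 0.2},
    {"xyz": [-5,1,133],"turn": [0,0,0],"grip": 0.2},
  ],
)

```text
clock: 15.25
tcp_pos: [0.5195, -0.2725, 0.0444]
orientation: [0.001, 0.048, 0.999, -0.001]
wrist_force: [-0.2, -0.7, -0.7]
finger_gap: 0.0284
grip_force: 29.6
```

Request:
apply_moves(
  rows=[
    {"xyz": [0,0,-30],"turn": [0,0,0],"grip": 0.2},
    {"xyz": [0,10,-65],"turn": [0,0,0],"grip": 0.2},
    {"xyz": [0,40,-90],"turn": [0,0,0],"grip": 0.2},
    {"xyz": [-1,78,-105],"turn": [0,0,0],"grip": 0.2},
    {"xyz": [-2,116,-120],"turn": [0,0,0],"grip": 0.2},
    {"xyz": [-3,154,-125],"turn": [0,0,0],"grip": 0.2},
    {"xyz": [-4,192,-125],"turn": [0,0,0],"grip": 0.2},
    {"xyz": [-5,230,-125],"turn": [0,0,0],"grip": 0.2},
    {"xyz": [-6,268,-125],"turn": [0,0,0],"grip": 0.2},
    {"xyz": [-7,306,-125],"turn": [0,0,0],"grip": 0.2},
    {"xyz": [-7,344,-125],"turn": [0,0,0],"grip": 0.2},
    {"xyz": [-7,382,-125],"turn": [0,0,0],"grip": 0.2},
  ],
)

```text
clock: 16.25
tcp_pos: [0.5623, 0.1095, 0.1689]
orientation: [0.001, 0.048, 0.999, 0.0]
wrist_force: [1.0, -0.9, -0.6]
finger_gap: 0.0284
grip_force: 29.8
```

Request:
apply_moves(
  rows=[
    {"xyz": [0,20,0],"turn": [0,0,0],"grip": 0.2},
    {"xyz": [0,39,0],"turn": [0,0,0],"grip": 0.2},
    {"xyz": [0,39,0],"turn": [0,0,0],"grip": 0.2},
    {"xyz": [0,39,0],"turn": [0,0,0],"grip": 0.2},
    {"xyz": [0,39,0],"turn": [0,0,0],"grip": 0.2},
  ],
)

```text
clock: 16.67
tcp_pos: [0.5658, 0.1461, 0.1682]
orientation: [0.0, 0.048, 0.999, -0.0]
wrist_force: [-0.1, -0.1, -0.2]
finger_gap: 0.0281
grip_force: 29.9
```

```bash
python3 - <<'E'
from h import *
s,t,R=tool(); print(s['clock'],t,s['finger_gap'],go([.5670,.1465,.0805],np.radians(174)))
E
```

```text
16.6667 [0.5657963  0.14613887 0.16820775] 0.02812374264864155 [[-1.1, 0.5, 87.7], ('turnz', np.float64(0.009))]
```

Request:
apply_moves(
  rows=[
    {"xyz": [-1,0.5,30],"turn": [0,0,0],"grip": 0.2},
    {"xyz": [-1,0.5,55],"turn": [0,0,0],"grip": 0.2},
    {"xyz": [-1,0.5,65],"turn": [0,0,0],"grip": 0.2},
    {"xyz": [-1,0.5,71],"turn": [0,0,0],"grip": 0.2},
    {"xyz": [-1,0.5,77],"turn": [0,0,0],"grip": 0.2},
    {"xyz": [-1,0.5,83],"turn": [0,0,0],"grip": 0.2},
    {"xyz": [-1,0.5,88],"turn": [0,0,0],"grip": 0.2},
    {"xyz": [-1,0.5,88],"turn": [0,0,0],"grip": 0.2},
    {"xyz": [-1,0.5,88],"turn": [0,0,0],"grip": 0.2},
  ],
)

```text
clock: 17.42
tcp_pos: [0.5668, 0.1462, 0.08]
orientation: [0.0, 0.048, 0.999, -0.001]
wrist_force: [-1.1, -3.4, -0.2]
finger_gap: 0.0284
grip_force: 30.5
```

Request:
apply_moves(
  rows=[
    {"xyz": [0,0,0],"turn": [0,0,0],"grip": 0.5},
    {"xyz": [0,0,0],"turn": [0,0,0],"grip": 0.5},
    {"xyz": [0,0,0],"turn": [0,0,0],"grip": 0.5},
    {"xyz": [0,0,-20],"turn": [0,0,0],"grip": 0.5},
    {"xyz": [0,0,-60],"turn": [0,0,0],"grip": 0.5},
    {"xyz": [0,0,-95],"turn": [0,0,0],"grip": 0.5},
    {"xyz": [0,0,-95],"turn": [0,0,0],"grip": 0.6},
    {"xyz": [0,0,-95],"turn": [0,0,0],"grip": 0.6},
  ],
)

```text
clock: 18.08
tcp_pos: [0.5691, 0.1474, 0.1777]
orientation: [0.003, 0.048, 0.999, 0.001]
wrist_force: [0.4, -0.6, -0.4]
finger_gap: 0.0513
grip_force: 0.0
```

```bash
python3 - <<'E'
from pots import *
caps('side'); caps('wrist'); s,t,R=tool(); print(s['clock'],t); d,o=pots('side')
print(go([.4024,-.2702,.17],np.radians(174)))
E
```

```text
side cap 41 top z 0.0736 0.0728 shaker xy [22.5 -7.1]
side cap 48 top z 0.0741 0.073 shaker xy [59.5 -7.5]
wrist cap 1022 top z 0.0743 0.073 shaker xy [21.2  1.3]
wrist cap 951 top z 0.0747 0.0729 shaker xy [57.8 -1.7]
18.1833 [0.56669975 0.14704842 0.17430854]
pot 88 ray [ 0.4023 -0.2789  0.036 ] cloud 402.9 -275.2 r 13.7
[[123.1, -430.9, 3.8], ('turnz', np.float64(0.009))]
```

Both pots are seated and the third hasn't moved.

Request:
apply_moves(
  rows=[
    {"xyz": [10,-36,0],"turn": [0,0,0],"grip": 0.6},
    {"xyz": [20,-72,0],"turn": [0,0,0],"grip": 0.6},
    {"xyz": [30,-108,0],"turn": [0,0,0],"grip": 0.6},
    {"xyz": [41,-144,0],"turn": [0,0,0],"grip": 0.6},
    {"xyz": [52,-182,0],"turn": [0,0,0],"grip": 0.6},
    {"xyz": [63,-220,0],"turn": [0,0,0],"grip": 0.6},
    {"xyz": [74,-258,0],"turn": [0,0,0],"grip": 0.6},
    {"xyz": [85,-296,0],"turn": [0,0,0],"grip": 0.6},
    {"xyz": [96,-334,0],"turn": [0,0,0],"grip": 0.6},
    {"xyz": [106,-370,0],"turn": [0,0,0],"grip": 0.6},
    {"xyz": [116,-405,0],"turn": [0,0,0],"grip": 0.6},
    {"xyz": [123,-431,0],"turn": [0,0,0],"grip": 0.6},
  ],
)

```text
clock: 19.23
tcp_pos: [0.4012, -0.2721, 0.1731]
orientation: [-0.001, 0.049, 0.999, 0.001]
wrist_force: [0.7, -0.3, -0.5]
finger_gap: 0.0515
grip_force: 0.0
```

Request:
apply_moves(
  rows=[
    {"xyz": [0,0,0],"turn": [0,0,0],"grip": 0.6},
    {"xyz": [0,0,0],"turn": [0,0,0],"grip": 0.6},
    {"xyz": [0,0,0],"turn": [0,0,0],"grip": 0.6},
  ],
)

```text
clock: 19.48
tcp_pos: [0.4025, -0.2695, 0.1734]
orientation: [-0.001, 0.048, 0.999, 0.001]
wrist_force: [0.1, 0.6, -0.4]
finger_gap: 0.0515
grip_force: 0.0
```

```bash
python3 - <<'E'
from pots import *
d,o=pots('wrist'); s,t,R=tool(); print(s['clock'],t)
for p in o: print(go([*p,.042],np.radians(174)))
E
```

```text
pot 695 ray [ 0.4005 -0.2706  0.036 ] cloud 401.4 -270.6 r 14.7
pot 85 ray [ 0.4514 -0.3856  0.036 ] cloud 450.1 -384.1 r 10.9
19.5333 [ 0.40280463 -0.26916783  0.17372944]
[[2.0, -1.8, 131.7], ('turnz', np.float64(0.01))]
[[-59.7, -111.5, 131.4], ('turnz', np.float64(0.01))]
```

Request:
apply_moves(
  force=30,
  rows=[
    {"xyz": [1,-1,35],"turn": [0,0,0],"grip": 0.6},
    {"xyz": [1,-1,70],"turn": [0,0,0],"grip": 0.6},
    {"xyz": [1,-1,105],"turn": [0,0,0],"grip": 0.6},
    {"xyz": [1,-1,125],"turn": [0,0,0],"grip": 0.6},
    {"xyz": [1,-1,132],"turn": [0,0,0],"grip": 0.6},
    {"xyz": [1,-1,132],"turn": [0,0,0],"grip": 0.6},
    {"xyz": [1,-1,132],"turn": [0,0,0],"grip": 0.2},
    {"xyz": [1,-1,132],"turn": [0,0,0],"grip": 0.2},
    {"xyz": [1,-1,132],"turn": [0,0,0],"grip": 0.2},
    {"xyz": [1,-1,132],"turn": [0,0,0],"grip": 0.2},
  ],
)

```text
clock: 20.37
tcp_pos: [0.4032, -0.2721, 0.0443]
orientation: [0.001, 0.048, 0.999, -0.001]
wrist_force: [0.8, 1.1, 3.7]
finger_gap: 0.0285
grip_force: 29.9
```

Request:
apply_moves(
  rows=[
    {"xyz": [0,0,-30],"turn": [0,0,0],"grip": 0.2},
    {"xyz": [-2,10,-65],"turn": [0,0,0],"grip": 0.2},
    {"xyz": [-8,40,-90],"turn": [0,0,0],"grip": 0.2},
    {"xyz": [-15,77,-105],"turn": [0,0,0],"grip": 0.2},
    {"xyz": [-22,114,-120],"turn": [0,0,0],"grip": 0.2},
    {"xyz": [-29,152,-125],"turn": [0,0,0],"grip": 0.2},
    {"xyz": [-36,190,-125],"turn": [0,0,0],"grip": 0.2},
    {"xyz": [-43,228,-125],"turn": [0,0,0],"grip": 0.2},
    {"xyz": [-50,266,-125],"turn": [0,0,0],"grip": 0.2},
    {"xyz": [-57,304,-125],"turn": [0,0,0],"grip": 0.2},
    {"xyz": [-64,342,-125],"turn": [0,0,0],"grip": 0.2},
    {"xyz": [-71,380,-125],"turn": [0,0,0],"grip": 0.2},
  ],
)

```text
clock: 21.37
tcp_pos: [0.5095, 0.1021, 0.1687]
orientation: [0.001, 0.048, 0.999, -0.0]
wrist_force: [1.0, 0.2, -0.0]
finger_gap: 0.028
grip_force: 30.0
```

Request:
apply_moves(
  rows=[
    {"xyz": [-5,26,0],"turn": [0,0,0],"grip": 0.2},
    {"xyz": [-10,53,0],"turn": [0,0,0],"grip": 0.2},
    {"xyz": [-10,53,0],"turn": [0,0,0],"grip": 0.2},
    {"xyz": [-10,53,0],"turn": [0,0,0],"grip": 0.2},
    {"xyz": [-10,53,0],"turn": [0,0,0],"grip": 0.2},
    {"xyz": [-10,53,0],"turn": [0,0,0],"grip": 0.2},
  ],
)

```text
clock: 21.87
tcp_pos: [0.5238, 0.1511, 0.1679]
orientation: [-0.0, 0.048, 0.999, -0.0]
wrist_force: [-0.1, -0.2, -0.6]
finger_gap: 0.0286
grip_force: 30.0
```

```bash
python3 - <<'E'
from h import *
s,t,R=tool(); print(s['clock'],t,s['finger_gap'],go([.5255,.151,.0803],np.radians(174)))
E
```

```text
21.8667 [0.52383717 0.15107797 0.16792277] 0.02857289469212008 [[-1.7, 0.1, 87.6], ('turnz', np.float64(0.008))]
```

Request:
apply_moves(
  rows=[
    {"xyz": [-1.5,0,30],"turn": [0,0,0],"grip": 0.2},
    {"xyz": [-1.5,0,55],"turn": [0,0,0],"grip": 0.2},
    {"xyz": [-1.5,0,65],"turn": [0,0,0],"grip": 0.2},
    {"xyz": [-1.5,0,71],"turn": [0,0,0],"grip": 0.2},
    {"xyz": [-1.5,0,77],"turn": [0,0,0],"grip": 0.2},
    {"xyz": [-1.5,0,83],"turn": [0,0,0],"grip": 0.2},
    {"xyz": [-1.5,0,88],"turn": [0,0,0],"grip": 0.2},
    {"xyz": [-1.5,0,88],"turn": [0,0,0],"grip": 0.2},
    {"xyz": [-1.5,0,88],"turn": [0,0,0],"grip": 0.2},
  ],
)

```text
clock: 22.62
tcp_pos: [0.5262, 0.1509, 0.0801]
orientation: [0.001, 0.048, 0.999, -0.001]
wrist_force: [0.4, -5.1, 0.2]
finger_gap: 0.0288
grip_force: 30.6
```

Request:
apply_moves(
  rows=[
    {"xyz": [0,0,0],"turn": [0,0,0],"grip": 0.5},
    {"xyz": [0,0,0],"turn": [0,0,0],"grip": 0.5},
    {"xyz": [0,0,0],"turn": [0,0,0],"grip": 0.5},
    {"xyz": [0,0,-20],"turn": [0,0,0],"grip": 0.5},
    {"xyz": [0,0,-60],"turn": [0,0,0],"grip": 0.5},
    {"xyz": [0,0,-100],"turn": [0,0,0],"grip": 0.5},
    {"xyz": [0,0,-140],"turn": [0,0,0],"grip": 0.5},
    {"xyz": [0,0,-150],"turn": [0,0,0],"grip": 0.5},
    {"xyz": [0,0,-150],"turn": [0,0,0],"grip": 0.5},
  ],
)

```text
clock: 23.37
tcp_pos: [0.528, 0.1527, 0.2343]
orientation: [0.004, 0.048, 0.999, 0.001]
wrist_force: [0.1, -0.0, -0.7]
finger_gap: 0.0431
grip_force: 0.0
```

```bash
python3 - <<'E'
from pots import *
caps('side'); caps('wrist'); s,t,R=tool(); print(s['clock'],t,s['joint_pos'].round(2)); pots('side')
d=cam('side'); P=cloud(d); m=(P[...,2]>.1)&(P[...,2]<.125)&(P[...,0]>.38)&(P[...,0]<.65)&(P[...,1]>.22)&(P[...,1]<.38); print('knob',m.sum(),np.median(P[m],0))
cv2.imwrite('pics/side2.png',cv2.resize(d['color'][130:290,180:340],(640,600),interpolation=cv2.INTER_CUBIC))
# knob at keeper 1.705: hinge + r
print(go([.4415,.3312,.25],np.radians(268)))
E
```

```text
side cap 48 top z 0.0738 0.0726 shaker xy [-20.7  -4.2]
side cap 42 top z 0.0732 0.0728 shaker xy [22.8 -6.2]
side cap 43 top z 0.074 0.0732 shaker xy [58.8 -9.3]
wrist cap 682 top z 0.0747 0.0731 shaker xy [-20.4   1.3]
wrist cap 639 top z 0.0747 0.073 shaker xy [20.8  1.2]
wrist cap 613 top z 0.0744 0.073 shaker xy [58.6 -1.9]
23.4667 [0.52565436 0.15218396 0.22961619] [ 0.13  0.27 -0.07  1.24  0.    0.23]
knob 28 [0.43639014 0.32254253 0.11393633]
[[99.8, 170.5, -22.0], ('turnz', np.float64(-1.631))]
```

View pics/side2.png

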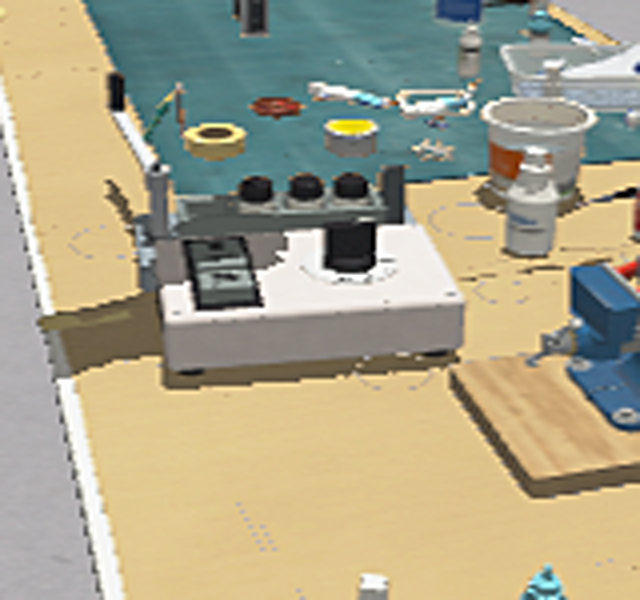

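The side view shows three caps seated in the cradle at (258,190), (305,187) and (352,187), no pots left on the bench, and the knob open at (117,92). Now to close the bar.

Request:
apply_moves(
  rows=[
    {"xyz": [8,14,0],"turn": [0,0,-0.12],"grip": 0.5},
    {"xyz": [16,28,0],"turn": [0,0,-0.24],"grip": 0.5},
    {"xyz": [24,42,0],"turn": [0,0,-0.36],"grip": 0.5},
    {"xyz": [32,56,0],"turn": [0,0,-0.48],"grip": 0.5},
    {"xyz": [42,72,0],"turn": [0,0,-0.6],"grip": 0.5},
    {"xyz": [52,88,0],"turn": [0,0,-0.72],"grip": 0.5},
    {"xyz": [62,105,0],"turn": [0,0,-0.84],"grip": 0.5},
    {"xyz": [72,122,0],"turn": [0,0,-0.96],"grip": 0.5},
    {"xyz": [82,138,0],"turn": [0,0,-1.08],"grip": 0.5},
    {"xyz": [92,154,0],"turn": [0,0,-1.2],"grip": 0.5},
    {"xyz": [100,168,0],"turn": [0,0,-1.32],"grip": 0.5},
    {"xyz": [101,170,0],"turn": [0,0,-1.44],"grip": 0.5},
  ],
)

```text
clock: 24.57
tcp_pos: [0.4391, 0.3323, 0.2273]
orientation: [-0.002, -0.626, 0.78, 0.001]
wrist_force: [0.5, -0.3, -0.1]
finger_gap: 0.043
grip_force: 0.0
```

Request:
apply_moves(
  rows=[
    {"xyz": [0,0,0],"turn": [0,0,-0.1],"grip": 0.5},
    {"xyz": [0,0,0],"turn": [0,0,-0.19],"grip": 0.5},
    {"xyz": [0,0,0],"turn": [0,0,-0.19],"grip": 0.5},
    {"xyz": [0,0,0],"turn": [0,0,-0.19],"grip": 0.5},
  ],
)

```text
clock: 24.9
tcp_pos: [0.4405, 0.3304, 0.228]
orientation: [-0.002, -0.693, 0.721, 0.0]
wrist_force: [0.8, 0.1, 0.2]
finger_gap: 0.0427
grip_force: 0.0
```

```bash
python3 - <<'E'
from h import *
d=cam('wrist'); s,t,R=tool(); print(s['clock'],t,s['finger_gap'])
P=cloud(d); X,Y,Z=P[...,0],P[...,1],P[...,2]
m=(abs(Z-.121)<.004)&(X>.38)&(X<.5)&(Y>.29)&(Y<.37)&(d['color'].max(-1)<90)
k,l,st,_=cv2.connectedComponentsWithStats(m.astype(np.uint8))
for i in range(1,k):
    if st[i,4]>50: (cx,cy),r=cv2.minEnclosingCircle((P[l==i][:,:2]*1000).astype(np.float32)); print('knob',st[i,4],round(cx,1),round(cy,1),round(r,1))
print(go([.440,.331,.114],np.radians(268)))
E
```

```text
24.95 [0.44074309 0.33040744 0.22825953] 0.04285113608073041
knob 250 436.9 330.6 7.5
[[-0.7, 0.5, 114.3], ('turnz', np.float64(-0.004))]
```

Request:
apply_moves(
  rows=[
    {"xyz": [0,3.5,30],"turn": [0,0,-0.08],"grip": 0.5},
    {"xyz": [0,3.5,65],"turn": [0,0,-0.08],"grip": 0.5},
    {"xyz": [0,3.5,95],"turn": [0,0,-0.08],"grip": 0.5},
    {"xyz": [0,3.5,114],"turn": [0,0,-0.08],"grip": 0.5},
    {"xyz": [0,3.5,114],"turn": [0,0,-0.08],"grip": 0.5},
    {"xyz": [0,3.5,114],"turn": [0,0,-0.08],"grip": 0.24},
    {"xyz": [0,3.5,114],"turn": [0,0,-0.08],"grip": 0.24},
    {"xyz": [0,3.5,114],"turn": [0,0,-0.08],"grip": 0.24},
    {"xyz": [0,3.5,114],"turn": [0,0,-0.08],"grip": 0.24},
  ],
)

```text
clock: 25.7
tcp_pos: [0.439, 0.3315, 0.1175]
orientation: [-0.002, 0.722, -0.692, 0.001]
wrist_force: [0.3, -0.3, 0.0]
finger_gap: 0.0208
grip_force: 0.0
```

Request:
apply_moves(
  rows=[
    {"xyz": [1,-17,0],"turn": [0,0,0.1],"grip": 0.24},
    {"xyz": [4,-37,0],"turn": [0,0,0.215],"grip": 0.24},
    {"xyz": [9.5,-56,0],"turn": [0,0,0.33],"grip": 0.24},
    {"xyz": [17,-74,0],"turn": [0,0,0.445],"grip": 0.24},
    {"xyz": [26.5,-91.5,0],"turn": [0,0,0.56],"grip": 0.24},
    {"xyz": [38,-107.5,0],"turn": [0,0,0.675],"grip": 0.24},
    {"xyz": [51,-122,0],"turn": [0,0,0.79],"grip": 0.24},
    {"xyz": [66,-135.5,0],"turn": [0,0,0.905],"grip": 0.24},
    {"xyz": [82,-146.5,0],"turn": [0,0,1.02],"grip": 0.24},
    {"xyz": [99.5,-156,0],"turn": [0,0,1.135],"grip": 0.24},
    {"xyz": [118,-163,0],"turn": [0,0,1.25],"grip": 0.24},
    {"xyz": [118,-163,0],"turn": [0,0,1.25],"grip": 0.24},
  ],
)

```text
clock: 26.7
tcp_pos: [0.6083, 0.2171, 0.1169]
orientation: [0.001, -0.177, 0.984, -0.001]
wrist_force: [-0.2, -0.0, 0.6]
finger_gap: 0.0205
grip_force: 0.0
```

```bash
python3 - <<'E'
from h import *
s,t,R=tool(); print(s['clock'],t,np.degrees(np.arctan2(R[1,0],R[0,0])))
a=np.arctan2(t[1]-.1589,t[0]-.4446); print('keeper',a+np.radians(6.2))
H=np.array([.4446,.1589])
for k in [.3,.2,.1,0,-.02,-.03]:
    w=k-np.radians(6.2); print(k,go([*(H+.172*np.array([np.cos(w),np.sin(w)])),t[2]],np.radians(173.8)+k))
E
```

```text
26.7 [0.60827639 0.21714547 0.11690297] -159.5855574198906
keeper 0.45009395604050684
0.3 [[4.0, -25.7, 0.0], ('turnz', np.float64(0.165))]
0.2 [[7.7, -42.5, 0.1], ('turnz', np.float64(0.265))]
0.1 [[13.0, -58.8, 0.1], ('turnz', np.float64(0.365))]
0 [[19.9, -74.5, 0.1], ('turnz', np.float64(0.465))]
-0.02 [[21.5, -77.6, 0.1], ('turnz', np.float64(0.485))]
-0.03 [[22.3, -79.1, 0.1], ('turnz', np.float64(0.495))]
```

Request:
apply_moves(
  rows=[
    {"xyz": [4,-25.5,0],"turn": [0,0,0.115],"grip": 0.24},
    {"xyz": [8,-42.5,0],"turn": [0,0,0.23],"grip": 0.24},
    {"xyz": [13,-59,0],"turn": [0,0,0.345],"grip": 0.24},
    {"xyz": [16,-66,0],"turn": [0,0,0.42],"grip": 0.24},
    {"xyz": [20,-74.5,0],"turn": [0,0,0.465],"grip": 0.24},
    {"xyz": [22,-79,0],"turn": [0,0,0.465],"grip": 0.24},
    {"xyz": [22,-80,0],"turn": [0,0,0.465],"grip": 0.24},
    {"xyz": [22,-80,0],"turn": [0,0,0.465],"grip": 0.24},
  ],
)

```text
clock: 27.37
tcp_pos: [0.6139, 0.1375, 0.1163]
orientation: [0.0, 0.05, 0.999, -0.0]
wrist_force: [0.3, -0.5, -0.2]
finger_gap: 0.0202
grip_force: 0.0
```

Request:
apply_moves(
  rows=[
    {"xyz": [0,-1.5,0],"turn": [0,0,0],"grip": 0.24},
    {"xyz": [0,-3,0],"turn": [0,0,0],"grip": 0.24},
    {"xyz": [0,-3,0],"turn": [0,0,0],"grip": 0.24},
  ],
)

```text
clock: 27.62
tcp_pos: [0.6137, 0.1366, 0.116]
orientation: [0.0, 0.049, 0.999, 0.002]
wrist_force: [0.5, 6.2, 1.5]
finger_gap: 0.0206
grip_force: 3.2
```

Request:
apply_moves(
  rows=[
    {"xyz": [0,-1.5,0],"turn": [0,0,0],"grip": 0.24},
    {"xyz": [0,-3,0],"turn": [0,0,0],"grip": 0.24},
    {"xyz": [0,-3,0],"turn": [0,0,0],"grip": 0.24},
  ],
)

```text
clock: 27.87
tcp_pos: [0.6136, 0.1361, 0.1161]
orientation: [0.001, 0.048, 0.999, 0.004]
wrist_force: [2.0, 13.3, -0.8]
finger_gap: 0.0204
grip_force: 7.2
```

Request:
apply_moves(
  rows=[
    {"xyz": [0,5,0],"turn": [0,0,0],"grip": 0.24},
    {"xyz": [0,7,0],"turn": [0,0,0],"grip": 0.5},
    {"xyz": [0,7,0],"turn": [0,0,0],"grip": 0.5},
    {"xyz": [0,7,-10],"turn": [0,0,0],"grip": 0.5},
    {"xyz": [0,7,-45],"turn": [0,0,0],"grip": 0.5},
    {"xyz": [0,7,-80],"turn": [0,0,0],"grip": 0.5},
    {"xyz": [5,-25,-115],"turn": [0,0,0],"grip": 0.5},
    {"xyz": [10,-60,-130],"turn": [0,0,0],"grip": 0.5},
    {"xyz": [10,-60,-130],"turn": [0,0,0],"grip": 0.5},
    {"xyz": [10,-60,-130],"turn": [0,0,0],"grip": 0.5},
  ],
)

```text
clock: 28.7
tcp_pos: [0.5978, 0.0706, 0.2484]
orientation: [0.002, 0.052, 0.999, -0.0]
wrist_force: [0.5, -0.2, -0.6]
finger_gap: 0.0431
grip_force: 0.0
```

```bash
python3 - <<'E'
from h import *
d=cam('wrist'); s,t,R=tool(); print(s['clock'],t)
cv2.imwrite('pics/w6.png',cv2.resize(d['color'],(800,600)))
P=cloud(d); X,Y,Z=P[...,0],P[...,1],P[...,2]; c=d['color'].astype(int)
g=(X>.4)&(X<.68)&(Y>-.08)&(Y<.2)
for nm,a,b,e in [('knob',.115,.127,c.max(-1)<100),('bar',.083,.090,Y>.1),('dialtop',.086,.098,(Y<.09)),('skirt',.062,.069,(Y<.09)&(c.max(-1)<90)&(X>.52)),('key',.066,.075,(Y<.1)&(X<.51)),('keydn',.057,.063,(Y<.1)&(X<.51)&(c.max(-1)<200))]:
    m=(Z>a)&(Z<b)&g&e
    k,l,st,_=cv2.connectedComponentsWithStats(m.astype(np.uint8))
    for i in range(1,k):
        if st[i,4]>80: q=P[l==i]; r=cv2.minAreaRect((q[:,:2]*1000).astype(np.float32)); print(nm,st[i,4],np.median(q[:,2]).round(4),[np.round(v,1) for v in r])
E
```

```text
28.75 [0.59734224 0.07170853 0.24681823]
knob 230 0.1212 [array([615.6, 140.3]), array([15.1, 14.4]), np.float64(19.6)]
bar 2264 0.0861 [array([530.4, 150.5]), array([ 16.1, 163. ]), np.float64(84.8)]
bar 171 0.0856 [array([636.1, 138.1]), array([ 9.4, 28.4]), np.float64(85.8)]
dialtop 511 0.0919 [array([564. ,  12.2]), array([12.3, 39.9]), np.float64(85.2)]
skirt 378 0.0649 [array([565.1,  24.7]), array([15.5, 38.6]), np.float64(85.9)]
skirt 128 0.0644 [array([562.1,  -3.9]), array([ 8.4, 27.8]), np.float64(84.2)]
key 1308 0.0692 [array([463.9, -13.5]), array([29.3, 37.6]), np.float64(84.4)]
key 1305 0.0692 [array([467.8,  23. ]), array([29.2, 37.6]), np.float64(83.9)]
keydn 90 0.0595 [array([465.4,  -0.7]), array([ 7.2, 41.5]), np.float64(75.9)]
keydn 1108 0.0595 [array([471.1,  58.7]), array([34.3, 40.2]), np.float64(87.3)]
```

View pics/w6.png

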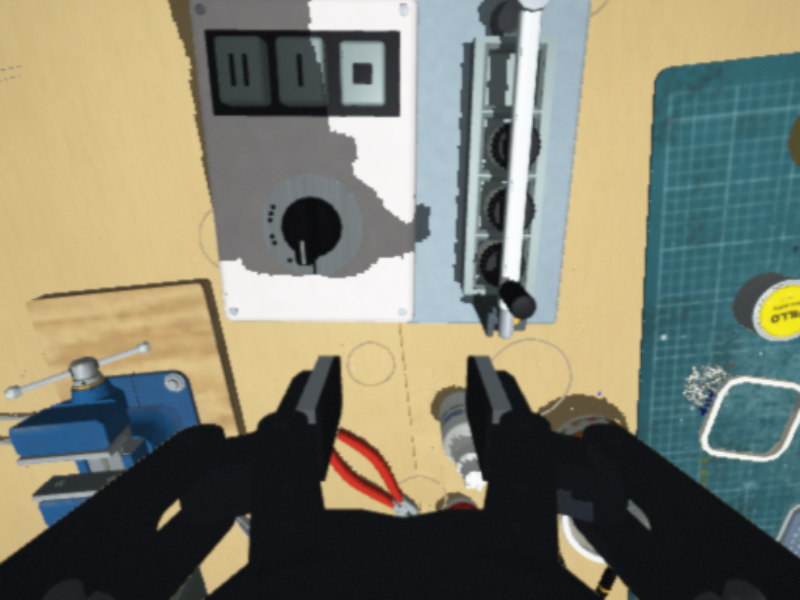

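The view shows the bar shut over the three seated pots with the knob in the catch at (518,300), the stop key down, slow and fast up, and the dial at (310,230) with its line at the dash. The dial centre is at (564,12) mm. Next, grip it.

Request:
apply_moves(
  rows=[
    {"xyz": [9,-21,20],"turn": [0,0,0],"grip": 0.5},
    {"xyz": [18,-42,40],"turn": [0,0,0],"grip": 0.5},
    {"xyz": [27,-63,70],"turn": [0,0,0],"grip": 0.5},
    {"xyz": [27,-63,100],"turn": [0,0,0],"grip": 0.5},
    {"xyz": [27,-63,125],"turn": [0,0,0],"grip": 0.5},
    {"xyz": [27,-63,125],"turn": [0,0,0],"grip": 0.5},
    {"xyz": [27,-63,125],"turn": [0,0,0],"grip": 0.5},
    {"xyz": [27,-63,125],"turn": [0,0,0],"grip": 0.5},
  ],
)

```text
clock: 29.42
tcp_pos: [0.5645, 0.0134, 0.1214]
orientation: [0.0, 0.05, 0.999, -0.0]
wrist_force: [0.0, 0.6, -0.1]
finger_gap: 0.0427
grip_force: 0.0
```

```bash
python3 - <<'E'
from h import *
s,t,R=tool(); print(t,go([.564,.012,.088],np.radians(174.3)))
E
```

```text
[0.56446575 0.01343289 0.12135259] [[0.3, -1.5, 33.4], ('turnz', np.float64(-0.0))]
```

Request:
apply_moves(
  force=40,
  rows=[
    {"xyz": [0,-1.5,15],"turn": [0,0,0],"grip": 0.5},
    {"xyz": [0,-1.5,28],"turn": [0,0,0],"grip": 0.5},
    {"xyz": [0,-1.5,33],"turn": [0,0,0],"grip": 0.5},
    {"xyz": [0,-1.5,33],"turn": [0,0,0],"grip": 0.5},
    {"xyz": [0,-1.5,33],"turn": [0,0,0],"grip": 0.05},
    {"xyz": [0,-1.5,33],"turn": [0,0,0],"grip": 0.05},
    {"xyz": [0,-1.5,33],"turn": [0,0,0],"grip": 0.05},
    {"xyz": [0,-1.5,33],"turn": [0,0,0],"grip": 0.05},
    {"xyz": [0,-1.5,33],"turn": [0,0,0],"grip": 0.05},
    {"xyz": [0,-1.5,33],"turn": [0,0,0],"grip": 0.05},
  ],
)

```text
clock: 30.25
tcp_pos: [0.5646, 0.0103, 0.0892]
orientation: [0.001, 0.051, 0.999, -0.001]
wrist_force: [-1.6, -4.5, 6.5]
finger_gap: 0.0114
grip_force: 42.3
```

Request:
apply_moves(
  rows=[
    {"xyz": [0,0,-3],"turn": [0,0,0],"grip": 0.05},
    {"xyz": [0,0,-6],"turn": [0,0,0],"grip": 0.05},
    {"xyz": [0,0,-9],"turn": [0,0,0],"grip": 0.05},
    {"xyz": [0,0,-10],"turn": [0,0,0],"grip": 0.05},
    {"xyz": [0,0,-10],"turn": [0,0,0],"grip": 0.05},
    {"xyz": [0,0,-10],"turn": [0,0,0],"grip": 0.05},
  ],
)

```text
clock: 30.75
tcp_pos: [0.5645, 0.0103, 0.0983]
orientation: [0.001, 0.051, 0.999, -0.001]
wrist_force: [-0.4, -5.3, -0.0]
finger_gap: 0.0112
grip_force: 41.5
```

Request:
apply_moves(
  rows=[
    {"xyz": [0,0,0],"turn": [0,0,0.11],"grip": 0.05},
    {"xyz": [0,0,0],"turn": [0,0,0.22],"grip": 0.05},
    {"xyz": [0,0,0],"turn": [0,0,0.33],"grip": 0.05},
    {"xyz": [0,0,0],"turn": [0,0,0.44],"grip": 0.05},
    {"xyz": [0,0,0],"turn": [0,0,0.55],"grip": 0.05},
    {"xyz": [0,0,0],"turn": [0,0,0.66],"grip": 0.05},
    {"xyz": [0,0,0],"turn": [0,0,0.77],"grip": 0.05},
    {"xyz": [0,0,0],"turn": [0,0,0.88],"grip": 0.05},
    {"xyz": [0,0,0],"turn": [0,0,0.99],"grip": 0.05},
    {"xyz": [0,0,0],"turn": [0,0,1.1],"grip": 0.05},
    {"xyz": [0,0,0],"turn": [0,0,1.2],"grip": 0.05},
    {"xyz": [0,0,0],"turn": [0,0,1.26],"grip": 0.05},
  ],
)

```text
clock: 31.75
tcp_pos: [0.565, 0.0105, 0.0984]
orientation: [0.001, 0.631, 0.776, 0.0]
wrist_force: [1.5, -3.3, -1.1]
finger_gap: 0.0114
grip_force: 41.4
```

Request:
apply_moves(
  rows=[
    {"xyz": [0,0,0],"turn": [0,0,0],"grip": 0.05},
    {"xyz": [0,0,0],"turn": [0,0,0],"grip": 0.05},
    {"xyz": [0,0,0],"turn": [0,0,0],"grip": 0.05},
  ],
)

```text
clock: 32.0
tcp_pos: [0.5649, 0.0106, 0.0984]
orientation: [0.001, 0.628, 0.778, 0.0]
wrist_force: [3.1, -4.4, 0.4]
finger_gap: 0.0111
grip_force: 41.4
```

```bash
python3 - <<'E'
from h import *
s,t,R=tool(); print(s['clock'],t,np.degrees(np.arctan2(R[1,0],R[0,0])),s['wrist_force'],s['ft_torque'])
E
```

```text
32.0 [0.56491498 0.01055781 0.09835489] 102.12355415638649 [ 3.06383058 -4.39267456  0.39382027] [-1.03619035 -0.51703008 -0.04399492]
```

Turned by 72°. Now push it home.

Request:
apply_moves(
  rows=[
    {"xyz": [0,0,3],"turn": [0,0,0],"grip": 0.05},
    {"xyz": [0,0,6],"turn": [0,0,0],"grip": 0.05},
    {"xyz": [0,0,9],"turn": [0,0,0],"grip": 0.05},
    {"xyz": [0,0,11],"turn": [0,0,0],"grip": 0.05},
    {"xyz": [0,0,12],"turn": [0,0,0],"grip": 0.05},
    {"xyz": [0,0,12],"turn": [0,0,0],"grip": 0.05},
  ],
)

```text
clock: 32.5
tcp_pos: [0.565, 0.0106, 0.089]
orientation: [0.002, 0.629, 0.778, 0.0]
wrist_force: [-5.4, -4.5, 19.1]
finger_gap: 0.0112
grip_force: 44.2
```

Request:
apply_moves(
  rows=[
    {"xyz": [0,0,-1],"turn": [0,0,0],"grip": 0.5},
    {"xyz": [0,0,-1],"turn": [0,0,0],"grip": 0.5},
    {"xyz": [0,0,-1],"turn": [0,0,0],"grip": 0.5},
    {"xyz": [0,0,-10],"turn": [0,0,0],"grip": 0.5},
    {"xyz": [0,0,-40],"turn": [0,0,0],"grip": 0.5},
    {"xyz": [0,0,-75],"turn": [0,0,0],"grip": 0.3},
    {"xyz": [-20,0,-110],"turn": [0,0,0.1],"grip": 0},
    {"xyz": [-50,0,-130],"turn": [0,0,0.2],"grip": 0},
    {"xyz": [-80,0,-150],"turn": [0,0,0.31],"grip": 0},
    {"xyz": [-80,0,-150],"turn": [0,0,0.31],"grip": 0},
    {"xyz": [-80,0,-150],"turn": [0,0,0.31],"grip": 0},
  ],
)

```text
clock: 33.42
tcp_pos: [0.5814, -0.0682, 0.2371]
orientation: [0.001, 0.742, 0.67, 0.001]
wrist_force: [-0.0, 0.2, -0.6]
finger_gap: -0.0003
grip_force: 0.0
```

```bash
python3 - <<'E'
from pots import *
d=cam('wrist'); s,t,R=tool(); print(s['clock'],t,np.degrees(np.arctan2(R[1,0],R[0,0])))
cv2.imwrite('pics/w7.png',cv2.resize(d['color'],(800,600)))
P=cloud(d); X,Y,Z=P[...,0],P[...,1],P[...,2]; c=d['color'].astype(int)
g=(X>.4)&(X<.68)&(Y>-.08)&(Y<.2)
for nm,a,b,e in [('knob',.115,.127,c.max(-1)<100),('dialtop',.086,.105,(Y<.09)&(X>.5)),('key',.066,.075,(Y<.1)&(X<.51)),('keydn',.057,.063,(Y<.1)&(X<.51)&(c.max(-1)<200))]:
    m=(Z>a)&(Z<b)&g&e
    k,l,st,_=cv2.connectedComponentsWithStats(m.astype(np.uint8))
    for i in range(1,k):
        if st[i,4]>80: q=P[l==i]; r=cv2.minAreaRect((q[:,:2]*1000).astype(np.float32)); print(nm,st[i,4],np.median(q[:,2]).round(4),[np.round(v,1) for v in r])
caps('side'); print(go([.4685,.0230,.098],np.radians(84)))
E
```

```text
33.4667 [ 0.5803784  -0.06707383  0.23575054] 84.27948240877922
dialtop 622 0.092 [array([564.8,  11.6]), array([12.1, 40.2]), np.float64(11.8)]
key 1214 0.0693 [array([469.1,  22.7]), array([28.8, 37.9]), np.float64(82.5)]
key 1086 0.0693 [array([464.7, -14.2]), array([28.1, 37.7]), np.float64(83.7)]
keydn 1290 0.0596 [array([471.9,  58.3]), array([33.3, 41.1]), np.float64(81.2)]
keydn 86 0.0606 [array([480.1, -11.7]), array([17.8, 34.7]), np.float64(24.3)]
side cap 27 top z 0.1098 0.1086 shaker xy [73.  -7.9]
side cap 43 top z 0.0741 0.0728 shaker xy [23.  -7.9]
side cap 41 top z 0.0734 0.0728 shaker xy [ 60.4 -11.9]
side cap 43 top z 0.0752 0.073 shaker xy [-19.1  -7.5]
[[77.8, -119.3, 137.2], ('turnz', np.float64(0.006))]
```

View pics/w7.png

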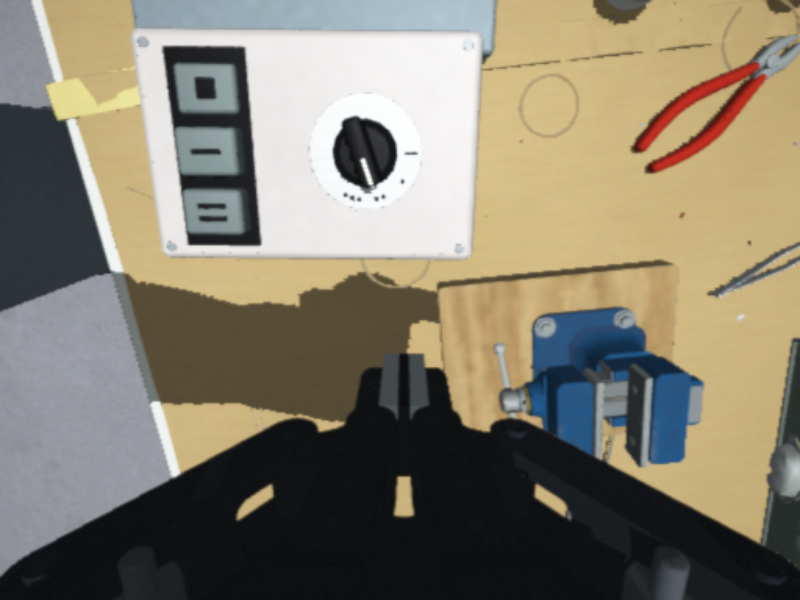

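The view shows the dial line at the two-dot mark at (370,190), with its top at 92 mm, so it is home. Only the stop key is down. Now press slow.

Request:
apply_moves(
  rows=[
    {"xyz": [20,-32,10],"turn": [0,0,0],"grip": 0},
    {"xyz": [40,-64,20],"turn": [0,0,0],"grip": 0},
    {"xyz": [60,-96,30],"turn": [0,0,0],"grip": 0},
    {"xyz": [78,-119,50],"turn": [0,0,0],"grip": 0},
    {"xyz": [78,-119,85],"turn": [0,0,0],"grip": 0},
    {"xyz": [78,-119,115],"turn": [0,0,0],"grip": 0},
    {"xyz": [78,-119,134],"turn": [0,0,0],"grip": 0},
    {"xyz": [78,-119,134],"turn": [0,0,0],"grip": 0},
    {"xyz": [78,-119,134],"turn": [0,0,0],"grip": 0},
  ],
)

```text
clock: 34.27
tcp_pos: [0.4677, 0.0237, 0.1004]
orientation: [-0.002, 0.741, 0.672, -0.001]
wrist_force: [0.3, -0.1, 1.4]
finger_gap: 0.0
grip_force: 0.0
```

Request:
apply_moves(
  rows=[
    {"xyz": [0,0,6],"turn": [0,0,0],"grip": 0},
    {"xyz": [0,0,12],"turn": [0,0,0],"grip": 0},
    {"xyz": [0,0,18],"turn": [0,0,0],"grip": 0},
    {"xyz": [0,0,23],"turn": [0,0,0],"grip": 0},
    {"xyz": [0,0,26],"turn": [0,0,0],"grip": 0},
    {"xyz": [0,0,27],"turn": [0,0,0],"grip": 0},
    {"xyz": [0,0,27],"turn": [0,0,0],"grip": 0},
  ],
)

```text
clock: 34.85
tcp_pos: [0.4711, 0.0225, 0.0767]
orientation: [0.001, 0.742, 0.671, 0.001]
wrist_force: [-3.1, 0.9, 17.3]
finger_gap: 0.0003
grip_force: 8.5
```

At the stop, with the same height and force pattern as the stop key. Retreat and check.

Request:
apply_moves(
  rows=[
    {"xyz": [0,0,-15],"turn": [0,0,0],"grip": 0},
    {"xyz": [0,0,-50],"turn": [0,0,0],"grip": 0},
    {"xyz": [-25,10,-90],"turn": [0,0,0],"grip": 0},
    {"xyz": [-55,20,-125],"turn": [0,0,0],"grip": 0},
    {"xyz": [-80,30,-160],"turn": [0,0,0],"grip": 0},
    {"xyz": [-80,30,-190],"turn": [0,0,0],"grip": 0},
    {"xyz": [-80,30,-190],"turn": [0,0,0],"grip": 0},
    {"xyz": [-80,30,-190],"turn": [0,0,0],"grip": 0},
    {"xyz": [-80,30,-190],"turn": [0,0,0],"grip": 0},
  ],
)

```text
clock: 35.6
tcp_pos: [0.4914, -0.0601, 0.2643]
orientation: [-0.0, 0.742, 0.671, -0.0]
wrist_force: [0.7, 0.1, -0.3]
finger_gap: 0.0001
grip_force: 0.0
```

```bash
python3 - <<'E'
from pots import *
d=cam('wrist'); s,t,R=tool(); print(s['clock'],t)
P=cloud(d); X,Y,Z=P[...,0],P[...,1],P[...,2]; c=d['color'].astype(int)
for n,x,y in [('stop',.472,.059),('slow',.4685,.023),('fast',.4647,-.014),('dial',.5648,.0116)]:
    m=(np.hypot(X-x,Y-y)<.008); print(n,m.sum(),np.median(Z[m]).round(4))
m=(Z>.086)&(Z<.105)&(np.hypot(X-.565,Y-.0116)<.03); print([np.round(v,1) for v in cv2.minAreaRect((P[m][:,:2]*1000).astype(np.float32))])
caps('side'); cv2.imwrite('pics/w8.png',cv2.resize(d['color'],(800,600)))
E
```

```text
35.65 [ 0.49088849 -0.05969472  0.26344127]
stop 210 0.07
slow 182 0.0598
fast 177 0.0697
dial 246 0.0916
[array([564.6,  11.7]), array([12.1, 39.8]), np.float64(11.9)]
side cap 43 top z 0.0739 0.0733 shaker xy [23.1 -7.9]
side cap 43 top z 0.0747 0.0733 shaker xy [ 60.  -12.5]
side cap 42 top z 0.0736 0.073 shaker xy [-18.9  -8.3]
```

View pics/w8.png

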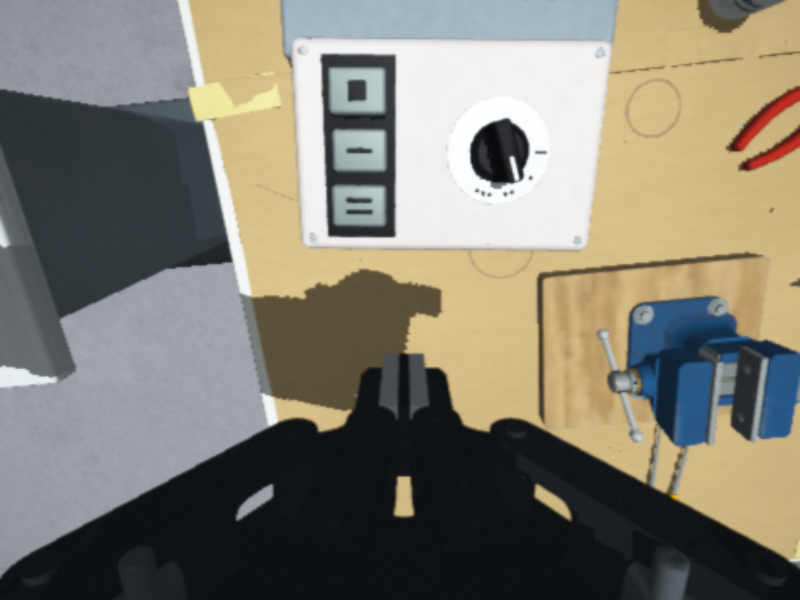

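The final view shows slow latched at (360,150), 60 mm high, with stop and fast up at 70 mm. The dial is home at two dots, the pots are seated and the arm is clear of everything.

```bash
python3 -c "
from workcell import ticket
print(ticket.hand_in())"
```

```text
the job is handed in; nothing more can be done
None
```

Handed in at about 36 s of the 210 s: my last measurements met the end conditions (three pots seated, bar shut, timer home at two dots, slow key latched, stop and fast up, arm clear), but the hand-in returned no verdict.

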